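# Load a rack of open sample cups into a pH sample changer

### The job

The wide rack of open sample cups stands a little askew in front of its lane on the sample changer: push it gently and straight down between the two guide rails until it is fully home against the stop, and then press the analyser's large round start key. Only push with the fingertips: the rack stays flat down on the deck, not lifted or tipped, and neither the rack nor the robot may touch a guide rail at any time. Leave the small stop key, the narrow standards rack and everything else on the bench alone.

Things in the scene. Friction and masses are not known exactly. Their poses are not given: they have to be found in the camera images.
- deck: Low grey metal loading deck of a benchtop pH sample changer, fixed to the bench. Origin at bench level under the middle of the wide lane's mouth; y runs down the lane to the stop, x across it (away from the narrow lane), z up. Flat floor 14 mm above the bench, from y = -190 to 165 mm, x = -133 to 73 mm; the part in front of the lanes (y below 0) is open.
- lane_mouth (a point): Point on the deck floor in the middle of the wide lane's mouth. Axes as the deck's. The lane lies between rail_mid and rail_far, 118 mm clear width, straight, 165 mm long.
- lane_stop (a point): Point on the deck floor in the middle of the wide lane's end, on the face of the rubber-faced stop (bar 28 mm high, 13 mm thick), 165 mm from lane_mouth. Axes as the deck's.
- rail_far: Aluminium guide rail on the far side (+x of the deck) of the wide lane: 6 mm thick, 20 mm high above the deck floor, 165 mm long. Origin at the middle of its underside; y along it.
- rail_mid: The same rail on the other side of the wide lane; it also bounds the narrow standards lane.
- rail_outer: The same rail on the outer side of the narrow standards lane (50 mm clear width).
- rack: The wide white plastic rack with 3 by 4 open glass sample cups, standing loose on the deck floor in front of the wide lane, somewhat to one side and turned a little. Origin at the centre of its underside; x across it (96 mm wide), y along it (124 mm long, the y side leads into the lane), z up. Its flat upright sides are 45 mm high, the cups stand up to 58 mm. About 0.3 to 0.65 kg; it slides with ordinary friction. Home, its centre lies 62 mm before lane_stop.
- standards_rack: Narrow white rack (40 by 118 by 58 mm) with one row of four cups, already home in the narrow lane. Origin at the centre of its underside. Leave alone.
- start_key (a joint): Travel of the start key, 0 up to 0.005 m fully down; a spring of 4 N at full travel brings it back up.
- start_key_top (a point): Centre of the top face of the start key, the larger round grey key (26 mm across) on the analyser's ledge; pressed straight down.
- stop_key (a joint): Travel of the stop key, 0 to 0.005 m. Leave alone.
- stop_key_top (a point): Centre of the top face of the small round stop key (16 mm across), 78 mm from the start key.
- buffer_bottle: Small white bottle, 32 mm across, 62 mm high, standing on the deck in front of the narrow lane. Origin at the centre of its underside. Leave alone.
- beaker: Glass beaker, 62 mm across, 75 mm high, on the bench beyond the deck. Leave alone.
- amber_bottle: Amber reagent bottle, 70 mm across, 150 mm high, on the bench. Leave alone.
- salt_jar: White jar, 60 mm across, 75 mm high, on the bench. Leave alone.
- wash_bottle: White wash bottle with a bent spout, 60 mm across, 180 mm high, on the bench. Leave alone.
- spatula: Steel spatula, 170 mm long, lying on the bench. Leave alone.
- weigh_tray: White open tray, 90 by 120 by 25 mm, on the bench. Leave alone.
- analyser (a point): Centre of the underside of the white-and-blue analyser beyond the stop (214 mm along x, 184 mm along y; axes as the deck's). Its -x edge is a flat ledge 45 mm wide, 55 mm above the bench, with the two keys; behind it the sloping panel rises to 100 mm. A folded electrode arm, up to 235 mm high, stands 60 mm in x and 90 to 290 mm in y from this point.
Mind the look-alikes: they are no part of the job. What is shaped like the rack but black or turquoise is not meant.

How it is judged (in metres and radians):
On the way, in this order (a step that is already met when the one before it is completed fails the run):
1. the wide rack is home: its leading side within 4 mm of the stop, square in the lane, standing still on the deck floor (y of rack in the frame of lane_stop above -0.066 m and x of rack in the frame of lane_stop between -0.0115 and 0.0115 m and angle between the y axis of rack and the y axis of deck, either way round below 0.06 rad and z of rack in the frame of lane_stop below 0.004 m and linear speed of rack below 0.02 m/s), for 0.2 s.
2. the start key is pressed down (at least 3.5 of its 5 mm) (value of joint start_key above 0.0035 m), for 0.05 s.
At the end, for the whole second after the job is handed in: The wide rack stands on the deck floor in its lane, square within 0.06 rad, its leading side within 4 mm of the stop, at rest and clear of the rails; the start key has been pressed at least 3.5 mm after that and has come back up (y of rack in the frame of lane_stop above -0.066 m and x of rack in the frame of lane_stop between -0.0115 and 0.0115 m and angle between the y axis of rack and the y axis of deck, either way round below 0.06 rad and z of rack in the frame of lane_stop below 0.004 m and linear speed of rack below 0.01 m/s and value of joint each of start_key, stop_key below 0.0015 m); the robot touches nothing.
It fails at once if the rack or the robot touches a guide rail (contact force between any of rack, the arm, the fingers and rail_far above 0.2 N or contact force between any of rack, the arm, the fingers and rail_mid above 0.2 N or contact force between any of the arm, the fingers and rail_outer above 0.2 N).
It fails at once if the rack is lifted off the deck (over 5 mm), tipped (over 0.1 rad) or shoved roughly (faster than 0.35 m/s) (z of rack in the frame of deck above 0.019 m or angle between rack's own z axis and vertical above 0.1 rad or linear speed of rack above 0.35 m/s).
It fails at once if the start key is pressed before the rack is home (value of joint start_key above 0.0025 m and y of rack in the frame of lane_stop below -0.068 m).
It fails at once if the stop key is pressed (value of joint stop_key above 0.0025 m).
It fails at once if the standards rack is moved (over 8 mm), or another thing on the deck or bench is moved (over 20 mm) or knocked over (distance of standards_rack from where it was at the start of the episode above 0.008 m or distance of any of buffer_bottle, beaker, amber_bottle, salt_jar, wash_bottle, spatula, weigh_tray from where it was at the start of the episode above 0.02 m or angle between any of buffer_bottle, beaker, amber_bottle, salt_jar, wash_bottle's own z axis and vertical above 0.5 rad).
It also fails if it takes over 72 s, if anything falls off the work surface, if the arm or the gripper's body presses on something with over 40 N, if the wrist force passes 120 N, or if a joint passes its speed limit or range.

### The arm

A 7-joint arm with a two-finger parallel gripper is mounted at the origin on the work surface. World frame = base frame: x ahead of the robot, y to its left, z up, the work surface at z = 0. Lengths are in m, angles in degrees, forces in N, time in s.
With the tool pointing down it reaches from about 0.425 to 0.825 m from the base axis. Payload 3.6 kg.
Tool frame: the origin (TCP) lies midway between the tips of the shut fingers; the grasp point (between the pads) lies 19 mm behind it; z points along the fingers, y is the direction in which the jaws open and shut (so a half turn about z gives the same grasp; the last joint's range is limited). The gripper opens to 85 mm and grips with 20 to 120 N. Pads are 22 mm wide; open, the fingers measure 114 mm over their backs; the gripper's body (76 mm by 85 mm) begins 54 mm behind the grasp point. The pads swing forward as they close: fully open they stand 13 mm farther back than shut.
Start: joints at [62.825, 35.231, -0.722, 81.555, 0.464, 63.22, -2.315], TCP at [0.281, -0.586, 0.231] pointing down, gripper open.
Joint ranges: [-178.69, 178.69], [-17.37, 117.87], [-77.05, 75.6], [15.02, 138.74], [-78.02, 258.01], [0.78, 113.62], [-162.83, 162.83]. Speed limits (degrees/s): [159.86, 159.86, 180, 180, 180, 180, 180].

### API

Orientations are given as [roll, pitch, yaw] about the fixed x, y, z axes, in that order (R = Rz(yaw) Ry(pitch) Rx(roll)).
In Python, from rig import monitor, cams, order gives the robot as it stands. The module is installed in compiled form; this text tells all that it offers.
- The arm moves only by the tool servo_tool, never from a script. Its argument "commands" is a list of rows, each a list of 3 entries, a list of its own where there are three numbers: the opening, from 0 (shut) to 1 (fully open), then the shift along the tool's x, y, z in m, then the turn, a rotation vector about the tool's x, y, z in degrees. In form: [[grip, [tx, ty, tz], [rx, ry, rz]], ...]. A call has 1 to 5 rows; each row is the pose to reach, as a shift and turn from the pose commanded when the call began, along the tool's axes at that moment; what a row does not reach only later rows make up. A row lasts 1/8 s, in which the tool goes at most 62.5 mm and 10.7 degrees, less where a joint would pass 70% of its speed; a pose out of reach is approached as far as the arm can. A call with a gripper value outside its range is refused whole. The fingers move at their own pace and stop on an object; the grip force is fixed at half the most. Time passes only in rows, so rows that repeat a pose let the fingers close. It gives the time, the measured TCP pose, the force and the opening at its end, in the units of the state.
- monitor.read_state(): the state, without advancing time (a new reading comes with each control period).
- cams.grab_frame(name): name is "side" or "top"; returns the picture (384x512x3 uint8, red, green, blue); there is no depth.
- cams.camera_info(name): a dict with "camera_matrix" (3x3 intrinsics, pixels), "extrinsics" (4x4, takes a point from world to camera coordinates). Camera axes: x right, y up, looking along -z (the intrinsics and any distortion apply to the point x, -y, -z); pixel columns grow to the right and rows downward; lengths in m; the calibration is good to about 2 mm. A picture is of the moment at which its call begins. camera_info takes no time and is no camera call.
- order.finish_job(): hands the job in, once; it reports no verdict.
The state is a dict: "time": time; "q": joint angles; "qd": joint speeds; "effort": joint torques, N m; "position": TCP position; "ee_rot": TCP orientation; "ft_force": force on the tool from outside, world axes, zero at the start; "moment": the same for the moment, N m; "width": finger opening in m.
Only numpy, scipy, OpenCV 4.12 (cv2) and the standard library are available. Lean on these libraries where they do the work, as an engineer would, in place of code of your own. Each camera call takes 0.05 s, during which the arm holds its last target.

## Working session

There is one attempt and no reset: what is moved stays moved. The work goes in short steps, Python scripts to look and compute and a tool call to move; the robot and the scene stay as the last step left them, time stands still between calls to the robot, and variables do not carry over. Pictures are saved under pics/ and viewed, and the job is handed in when it is done.

Besides the shell and the picture viewer there is one more tool, called as name([rows], argument=value, ...), one row to a line, values as JSON. servo_tool: Moves the arm, as the interface text tells. Its arguments: {"type":"object","properties":{"commands":{"type":"array","items":{"type":"array"}}},"required":["commands"]}

```bash
mkdir -p pics; python3 - <<'E'
from rig import monitor,cams
import cv2
s=monitor.read_state();print(s)
for n in("side","top"):
    i=cams.camera_info(n);print(n,i)
    cv2.imwrite(f"pics/{n}0.png",cams.grab_frame(n)[:,:,::-1])
E
```

```text
{'time': 0.0, 'q': array([62.82320307, 35.29000184, -0.72502039, 81.6413706 ,  0.46500611,
       63.22060636, -2.31453663]), 'qd': array([-0.07428602, -0.15242199,  0.05526674, -0.01688935, -0.03948843,
        0.0638247 , -0.08744661]), 'effort': array([-3.35184232e-04, -4.69211161e+01,  2.59256121e-01, -1.71034455e+01,
        1.00701276e-02,  9.66739026e-03, -1.58891567e-06]), 'position': array([ 0.28114167, -0.58519687,  0.23012926]), 'ee_rot': array([-1.79850911e+02,  1.76045117e-03,  2.56646626e+01]), 'ft_force': array([ 0.25649652, -0.17226108,  1.13637806]), 'moment': array([-0.05410178, -0.01816527,  0.03334355]), 'width': 0.08526623264174216}
side {'camera_matrix': array([[376.9352701 ,   0.        , 252.85072974],
       [  0.        , 376.9352701 , 187.40195968],
       [  0.        ,   0.        ,   1.        ]]), 'extrinsics': array([[-0.99922415, -0.03478846, -0.01846249,  0.49484791],
       [ 0.00820255, -0.64232751,  0.76638638, -0.17870476],
       [-0.03852037,  0.76564034,  0.64211451, -1.06367199],
       [ 0.        ,  0.        ,  0.        ,  1.        ]])}
top {'camera_matrix': array([[471.7709939 ,   0.        , 257.5825003 ],
       [  0.        , 471.7709939 , 201.50906013],
       [  0.        ,   0.        ,   1.        ]]), 'extrinsics': array([[ 6.55295357e-03, -9.99978360e-01, -5.82454524e-04,
        -1.68935090e-01],
       [ 9.95382139e-01,  6.46704915e-03,  9.57735557e-02,
        -5.24580675e-01],
       [-9.57677164e-02, -1.20736449e-03,  9.95402977e-01,
        -1.57324535e+00],
       [ 0.00000000e+00,  0.00000000e+00,  0.00000000e+00,
         1.00000000e+00]])}
```

View pics/side0.png

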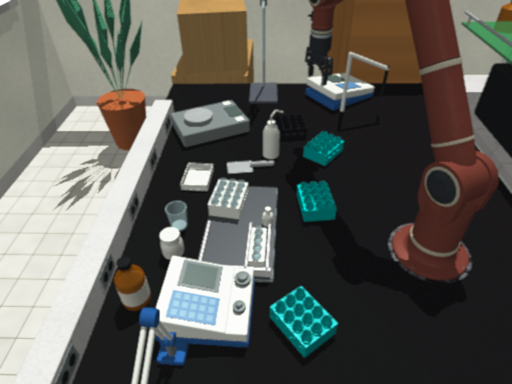

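View pics/top0.png

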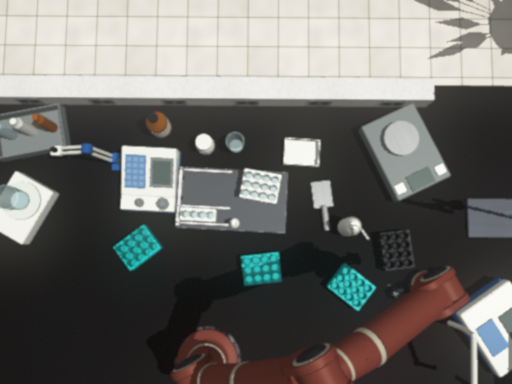

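Candidates for the rack, in the top picture: the white wide rack (262,185), the narrow standards rack (197,214), turquoise look-alikes (260,268), (350,286) and (137,247), and a black one (396,250). I choose the white one at (262,185). Keys: large (136,202) and small (163,203), to be checked in the crop.

```bash
python3 - <<'E'
import cv2
a=cv2.imread("pics/top0.png")[150:245,110:300]
cv2.imwrite("pics/c1.png",cv2.resize(a,None,fx=4.2,fy=4.2,interpolation=cv2.INTER_CUBIC))
a=cv2.imread("pics/side0.png")[165:345,150:290]
cv2.imwrite("pics/c2.png",cv2.resize(a,None,fx=3.3,fy=3.3,interpolation=cv2.INTER_CUBIC))
E
```

```text
(no output)
```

View pics/c1.png

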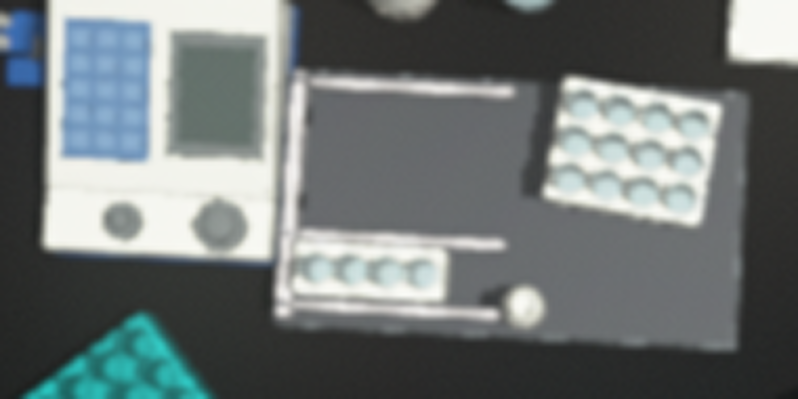

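View pics/c2.png

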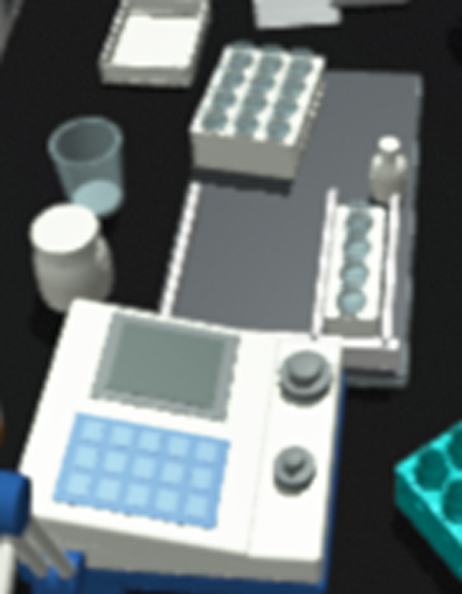

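The crops show the white 3x4 rack with top corners at c1 (565,77), (720,103), (700,225) and (545,198). The larger start key is at c1 (220,225), beside the deck, and the smaller stop key at (123,221). Next I fit the poses using both views.

```bash
cat > h.py <<'E'
import numpy as np
from rig import cams
I={n:cams.camera_info(n) for n in("side","top")}
def proj(n,P):
    P=np.atleast_2d(P);E=I[n]["extrinsics"];K=I[n]["camera_matrix"]
    c=P@E[:3,:3].T+E[:3,3];c=c*[1,-1,-1];p=c@K.T
    return p[:,:2]/p[:,2:]
def back(n,uv,z):
    E=I[n]["extrinsics"];K=I[n]["camera_matrix"];R=E[:3,:3];o=-R.T@E[:3,3]
    d=R.T@(np.linalg.inv(K)@[uv[0],uv[1],1]*np.array([1,-1,-1]));return o+d*(z-o[2])/d[2]
def T(p,P):  # p x,y,yaw(rad), P local
    c,s=np.cos(p[2]),np.sin(p[2]);P=np.atleast_2d(np.array(P,float))
    return np.c_[p[0]+c*P[:,0]-s*P[:,1],p[1]+s*P[:,0]+c*P[:,1],P[:,2]]
C1=lambda u,v:(110+(u+.5)/4.2-.5,150+(v+.5)/4.2-.5)
C2=lambda u,v:(150+(u+.5)/3.3-.5,165+(v+.5)/3.3-.5)
E
cat > fit.py <<'E'
from h import *
from scipy.optimize import least_squares
def fit(obs,p0,show=True):
    L=np.array([o[2] for o in obs],float)/1000
    def r(p):
        W=T(p,L);return np.concatenate([(proj(o[0],w)[0]-o[1]) for o,w in zip(obs,W)])
    s=least_squares(r,p0,loss="soft_l1",f_scale=1)
    if show:print(np.round(s.x,4),np.degrees(s.x[2]).round(2),"\n",r(s.x).reshape(-1,2).round(1).tolist())
    return s.x
if __name__=="__main__":
    D=[("top",C1(748,92),(73,-190,14)),("top",C1(737,347),(-133,-190,14)),("top",C1(513,91),(62,0,34)),("top",C1(505,245),(-62,0,34)),("top",C1(497,315),(-118,0,34)),
     ("top",C1(303,80),(62,165,34)),("top",C1(300,236),(-62,165,34)),
     ("side",C2(196,187),(62,0,34)),("side",C2(332,192),(-62,0,34)),("side",C2(393,198),(-118,0,34)),("side",C2(421,76),(-133,-190,14))]
    for nm in(None,"top","side"):fit([o for o in D if nm in(None,o[0])],[.55,-.15,0])
    d=fit(D,[.55,-.15,0],False)
    Rk=[("top",C1(565,77),(48,62,59)),("top",C1(720,103),(48,-62,59)),("top",C1(700,225),(-48,-62,59)),("top",C1(545,198),(-48,62,59)),
     ("side",C2(325,57),(-48,-62,59)),("side",C2(296,137),(-48,62,59)),("side",C2(195,130),(48,62,59)),("side",C2(294,178),(-48,62,14)),("side",C2(197,170),(48,62,14))]
    for nm in(None,"top","side"):r=fit([o for o in Rk if nm in(None,o[0])],[.55,-.25,0])
    r=fit(Rk,[.55,-.25,0],False)
    c,s=np.cos(d[2]),np.sin(d[2]);e=r-d;print("rack in deck",c*e[0]+s*e[1],-s*e[0]+c*e[1],np.degrees(e[2]))
    A=I
    from scipy.optimize import least_squares as ls
    for nm,a,b in(("start",C1(220,223),C2(305,366)),("stop",C1(123,220),C2(295,458))):
        k=ls(lambda P:np.r_[proj("top",P)[0]-a,proj("side",P)[0]-b],[.55,0,.06]);e=k.x[:2]-d[:2]
        print(nm,k.x.round(4),k.fun.round(1),"deck",c*e[0]+s*e[1],-s*e[0]+c*e[1], back("top",a,.062),back("side",b,.062))
E
python3 fit.py
```

```text
[ 0.5653 -0.0729 -0.0455] -2.6 
 [[-0.6, 0.4], [-0.8, -0.3], [-0.5, -0.0], [-0.7, -0.3], [0.3, -0.3], [1.0, 0.1], [-0.8, -0.7], [0.3, -0.8], [0.5, -0.4], [0.9, -1.4], [-0.6, -0.4]]
[ 0.5647 -0.0741 -0.0416] -2.38 
 [[-0.4, 0.3], [-0.3, -0.4], [-0.2, 0.2], [-0.2, -0.1], [0.8, -0.1], [1.2, 0.5], [-0.4, -0.3]]
[ 0.5666 -0.0704 -0.0593] -3.4 
 [[-0.2, -0.4], [-0.0, 0.4], [0.4, -0.4], [-0.2, 0.5]]
[ 0.5762 -0.1742 -0.1604] -9.19 
 [[0.2, 0.4], [-0.0, 0.3], [0.1, -0.5], [0.1, -0.2], [-0.5, 0.2], [-0.2, 1.8], [-0.4, 0.1], [1.1, 0.1], [0.3, -1.3]]
[ 0.5761 -0.1739 -0.1607] -9.21 
 [[0.1, 0.4], [-0.1, 0.3], [-0.0, -0.5], [0.0, -0.2]]
[ 0.5763 -0.1749 -0.1596] -9.15 
 [[-0.5, 0.1], [-0.2, 1.6], [-0.4, -0.0], [1.0, -0.1], [0.3, -1.5]]
rack in deck 0.015478733135303287 -0.10067905657971304 -6.5866122042691675
start [0.5152 0.149  0.0705] [-0.  0. -0. -0.] deck -0.0600911616418677 0.2194027171555735 [0.516063   0.15070526 0.062     ] [0.51585595 0.14262688 0.062     ]
stop [0.5177 0.2256 0.0684] [ 0.  -0.1  0.1  0. ] deck -0.0610821371900656 0.29604800027376915 [0.51794025 0.22721199 0.062     ] [0.51842479 0.22140712 0.062     ]
```

```bash
cat > ov.py <<'E'
from h import *
import cv2,sys
d=np.array([.5653,-.0729,-.0455])
def box(x0,x1,y0,y1,z):return [(x0,y0,z),(x1,y0,z),(x1,y1,z),(x0,y1,z)]
def overlay(n,img,rack,roi,f,out,d=d):
    x,y,w,h=roi;a=cv2.resize(img[y:y+h,x:x+w],None,fx=f,fy=f,interpolation=cv2.INTER_CUBIC)
    def pl(p,P,col):
        q=proj(n,T(p,np.array(P)/1000));q=((q-[x,y]+.5)*f-.5)
        cv2.polylines(a,[np.round(q*8).astype(int)],True,col,1,cv2.LINE_AA,3)
    pl(d,box(-133,73,-190,165,14),(0,255,0))
    for c in(62,-62,-118):pl(d,box(c-3,c+3,0,165,34),(0,0,255))
    if rack is not None:
        pl(rack,box(-48,48,-62,62,59),(255,0,255));pl(rack,box(-48,48,-62,62,14),(255,128,0))
    cv2.imwrite(out,a)
E
python3 - <<'E'
from ov import *
r=[.5762,-.1742,-.1604]
overlay("top",cv2.imread("pics/top0.png"),r,(110,150,190,95),4.2,"pics/o1.png")
overlay("side",cv2.imread("pics/side0.png"),r,(150,165,140,140),4.2,"pics/o2.png")
for n,p,z in(("beaker",(235,141),.07),("jar",(204,143),.075),("tray",(302,152),.025),("wash",(349,226),.15),("bottle",(234,222),.07),("amber",(157,124),.15)):print(n,back("top",p,z).round(3))
for nm,P in(("mouth",(0,0,0)),("home c",(0,.103,0)),("home back",(0,.041,0)),("rack +side mid x0",(.048,-.1,0))):print(nm,T(d,P).round(4))
print(T(r,[[.048,0,0],[.048,.062,0],[.048,-.062,0],[0,-.062,0]]).round(4))
E
```

```text
beaker [ 0.724 -0.089  0.07 ]
jar [0.715 0.014 0.075]
tray [ 0.697 -0.316  0.025]
wash [ 0.439 -0.45   0.15 ]
bottle [ 0.453 -0.089  0.07 ]
amber [0.759 0.155 0.15 ]
mouth [[ 0.5653 -0.0729  0.    ]]
home c [[0.57 0.03 0.  ]]
home back [[ 0.5672 -0.0319  0.    ]]
rack +side mid x0 [[ 0.6087 -0.175   0.    ]]
[[ 0.6236 -0.1819  0.    ]
 [ 0.6335 -0.1207  0.    ]
 [ 0.6137 -0.2431  0.    ]
 [ 0.5663 -0.2354  0.    ]]
```

View pics/o1.png

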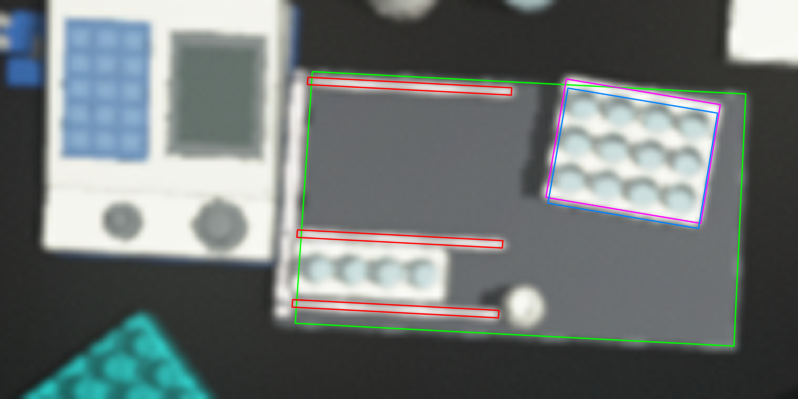

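View pics/o2.png

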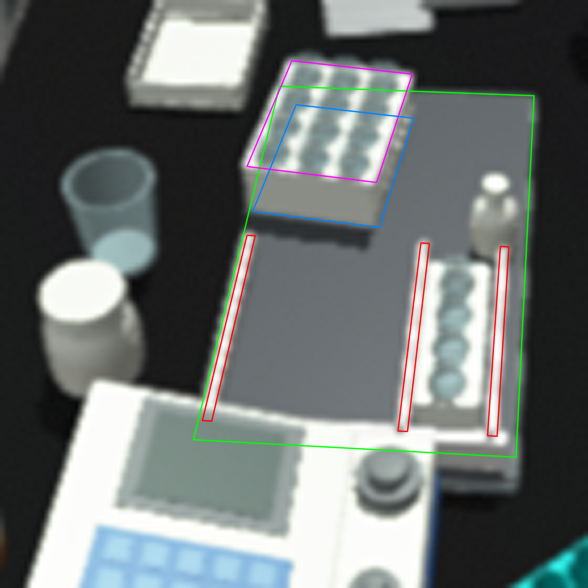

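The overlays agree with the picture to about 1 px: the rails, deck and rack outlines all lie on the image edges. Plan: move over to the rack's +x side and square and shift it with both fingertips, then go behind it and push it in.

servo_tool([
  [0.5,[0.01,-0.004,-0.05],[0,0,0]],
  [0.5,[0.06,-0.023,-0.05],[0,0,7]],
  [0.5,[0.115,-0.043,-0.05],[0,0,14]],
  [0.5,[0.17,-0.064,-0.05],[0,0,21]],
  [0.5,[0.225,-0.085,-0.05],[0,0,28.3]],
])

```text
time: 0.72
position: [0.4484, -0.4101, 0.2808]
ee_rot: [-180.0, 0.0, -2.9]
ft_force: [1.6, -0.7, -0.6]
width: 0.0422
```

```bash
cat > go.py <<'E'
import sys,numpy as np
from rig import monitor
from scipy.spatial.transform import Rotation as R
def st():
    s=monitor.read_state();print("t%.2f"%s["time"],s["position"].round(4),s["ee_rot"].round(2),"F",s["ft_force"].round(1),"w",s["width"].round(4),"q",s["q"].round(0));return s
s=st()
if len(sys.argv)>4:
    p=np.array([float(v) for v in sys.argv[1:4]]);r=R.from_euler("xyz",s["ee_rot"],degrees=True)
    print("shift",r.inv().apply(p-s["position"]).round(4),"rotvec",(r.inv()*R.from_euler("xyz",[180,0,float(sys.argv[4])],degrees=True)).as_rotvec(degrees=True).round(2))
E
python3 go.py .668 -.18 .28 -2.6
```

```text
Traceback (most recent call last):
  File "go.py", line 6, in <module>
    s=st()
  File "go.py", line 5, in st
    s=monitor.read_state();print("t%.2f"%s["time"],s["position"].round(4),s["ee_rot"].round(2),"F",s["ft_force"].round(1),"w",s["width"].round(4),"q",s["q"].round(0));return s
                                                                                                                              ^^^^^^^^^^^^^^^^
AttributeError: 'float' object has no attribute 'round'
```

servo_tool([
  [0.5,[0.04,-0.045,0],[0,0,0]],
  [0.5,[0.08,-0.09,0],[0,0,0]],
  [0.5,[0.12,-0.135,0],[0,0,0]],
  [0.5,[0.165,-0.19,0],[0,0,0]],
  [0.5,[0.209,-0.24,0],[0,0,0]],
])

```text
time: 1.35
position: [0.6594, -0.1892, 0.2808]
ee_rot: [-180.0, 0.1, -2.7]
ft_force: [0.6, -0.6, 0.2]
width: 0.0428
```

```bash
sed -i 's/s\["width"\].round(4)/round(s["width"],4)/' go.py; python3 go.py .668 -.18 .045 -2.6; python3 - <<'E'
from rig import cams
import cv2
for n in("side","top"):cv2.imwrite(f"pics/{n}1.png",cams.grab_frame(n)[:,:,::-1])
E
```

```text
t1.35 [ 0.6594 -0.1892  0.2808] [-1.80e+02  6.00e-02 -2.65e+00] F [ 0.6 -0.6  0.2] w 0.0428 q [ 12.  37.   4.  70.  -2.  73. -77.]
shift [ 0.0085 -0.0096  0.2358] rotvec [-0.    0.06 -0.05]
```

View pics/side1.png

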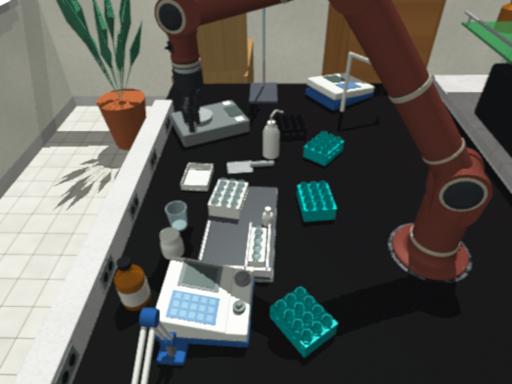

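servo_tool([
  [0.5,[0,0,0.03],[0,0,0]],
  [0.5,[0,0,0.085],[0,0,0]],
  [0.5,[0,0,0.14],[0,0,0]],
  [0.5,[0,0,0.19],[0,0,0]],
  [0.5,[0,0,0.22],[0,0,0]],
])

```text
time: 2.08
position: [0.6562, -0.1903, 0.0575]
ee_rot: [-179.9, 0.3, -2.6]
ft_force: [-0.0, -0.6, 0.5]
width: 0.0428
```

servo_tool([
  [0.5,[0,0,0.025],[0,0,0]],
  [0.5,[0,0,0.025],[0,0,0]],
])

```text
time: 2.33
position: [0.6561, -0.1903, 0.0334]
ee_rot: [-179.9, 0.4, -2.6]
ft_force: [-1.0, -0.5, 0.9]
width: 0.0426
```

```bash
python3 go.py .668 -.18 .036 -2.6; python3 - <<'E'
from rig import cams
import cv2
for n in("side","top"):
    a=cams.grab_frame(n)[:,:,::-1];cv2.imwrite(f"pics/{n}2.png",a)
    x,y,w,h=(150,130,140,105) if n=="side" else (170,130,140,105)
    cv2.imwrite(f"pics/{n}2c.png",cv2.resize(a[y:y+h,x:x+w],None,fx=5,fy=5,interpolation=cv2.INTER_CUBIC))
E
```

```text
t2.33 [ 0.6561 -0.1903  0.0334] [-179.91    0.37   -2.64] F [-1.  -0.5  0.9] w 0.0426 q [ 13.  51.   3.  85.  -3.  45. -76.]
shift [ 0.0114 -0.0108 -0.0027] rotvec [-0.09  0.37 -0.04]
```

View pics/side2c.png

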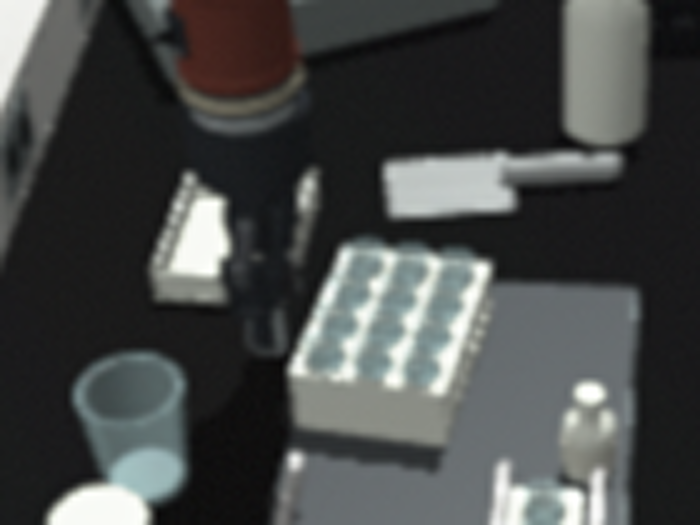

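View pics/top2c.png

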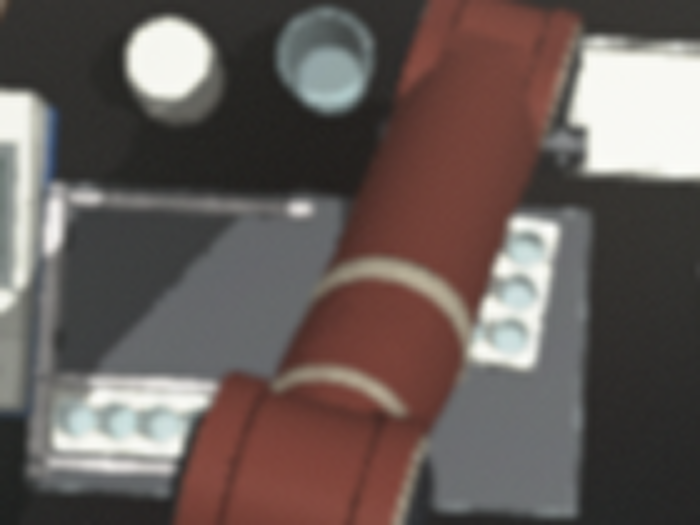

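servo_tool([
  [0.5,[0,-0.009,-0.003],[0,0,0]],
  [0.5,[0,-0.018,-0.003],[0,0,0]],
  [0.5,[-0.006,-0.018,-0.003],[0,0,0]],
  [0.5,[-0.012,-0.018,-0.003],[0,0,0]],
  [0.5,[-0.012,-0.018,-0.003],[0,0,0]],
])

```text
time: 3.05
position: [0.6464, -0.1731, 0.0394]
ee_rot: [180.0, 0.1, -2.7]
ft_force: [0.9, -0.6, -0.8]
width: 0.043
```

servo_tool([
  [0.5,[-0.004,0,0],[0,0,0]],
  [0.5,[-0.007,0,0],[0,0,0]],
  [0.5,[-0.01,0,0],[0,0,0]],
  [0.5,[-0.013,0,0],[0,0,0]],
  [0.5,[-0.013,0,0],[0,0,0]],
])

```text
time: 3.68
position: [0.6342, -0.1715, 0.0394]
ee_rot: [-180.0, 0.0, -2.6]
ft_force: [0.9, -0.2, 0.2]
width: 0.0426
```

```bash
cat > look.py <<'E'
import sys,cv2
from rig import cams
from ov import *
k=sys.argv[1]
for n in sys.argv[2:]:
    a=np.ascontiguousarray(cams.grab_frame(n)[:,:,::-1]);cv2.imwrite(f"pics/{n}{k}.png",a)
    x,y,w,h=(170,165,120,110) if n=="side" else (170,145,140,105)
    cv2.imwrite(f"pics/{n}{k}c.png",cv2.resize(a[y:y+h,x:x+w],None,fx=5,fy=5,interpolation=cv2.INTER_CUBIC))
E
python3 go.py; python3 look.py 3 side
```

```text
t3.67 [ 0.6342 -0.1715  0.0394] [-1.7998e+02  1.0000e-02 -2.6300e+00] F [ 0.9 -0.2  0.2] w 0.0426 q [ 12.  48.   3.  90.  -3.  42. -77.]
```

View pics/side3c.png

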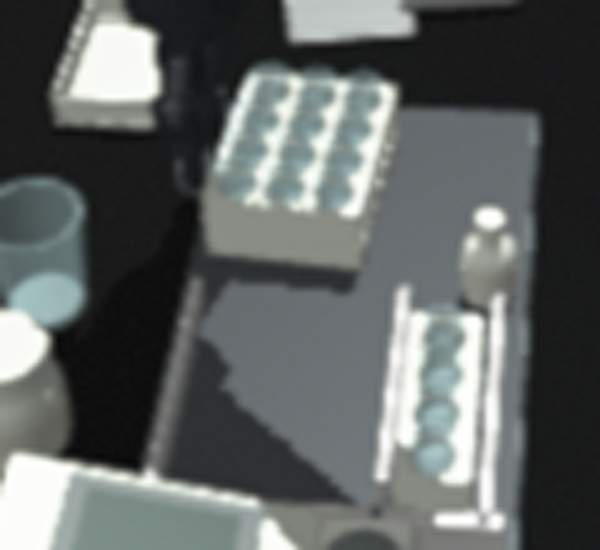

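servo_tool([
  [0.5,[0,0,0.005],[0,0,0]],
  [0.5,[-0.003,0,0.005],[0,0,0]],
  [0.5,[-0.006,0,0.005],[0,0,0]],
  [0.5,[-0.009,0,0.005],[0,0,0]],
  [0.5,[-0.009,0,0.005],[0,0,0]],
])

```text
time: 4.35
position: [0.6247, -0.1713, 0.0343]
ee_rot: [-180.0, 0.1, -2.6]
ft_force: [-0.0, 0.3, 0.6]
width: 0.0428
```

```bash
python3 go.py; python3 look.py 4 side
```

```text
t4.35 [ 0.6247 -0.1713  0.0343] [-1.7999e+02  7.0000e-02 -2.6400e+00] F [-0.   0.3  0.6] w 0.0428 q [ 12.  48.   3.  92.  -3.  40. -77.]
```

View pics/side4c.png

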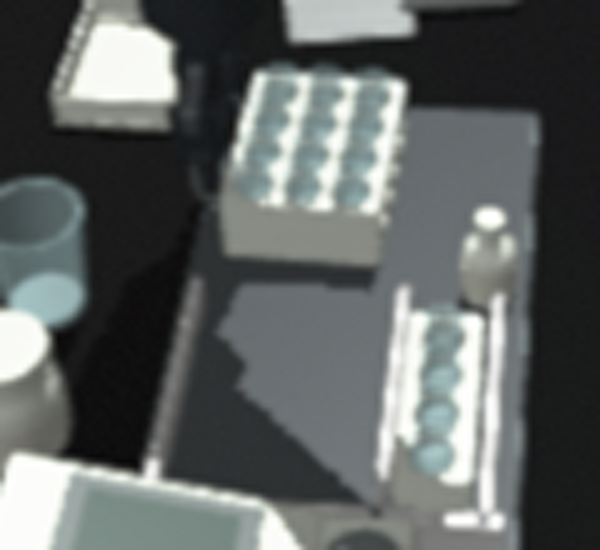

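```bash
cat > rf.py <<'E'
from fit import *
from ov import d
def rel(r):
    c,s=np.cos(d[2]),np.sin(d[2]);e=r-d;return "deck x,y mm, deg: %.1f %.1f %.1f"%(1e3*(c*e[0]+s*e[1]),1e3*(-s*e[0]+c*e[1]),np.degrees(e[2]))
S=lambda u,v:(170+(u+.5)/5-.5,165+(v+.5)/5-.5)
TP=lambda u,v:(170+(u+.5)/5-.5,145+(v+.5)/5-.5)
E
python3 - <<'E'
from rf import *
r=fit([("side",S(222,205),(48,62,59)),("side",S(388,211),(-48,62,59)),("side",S(226,254),(48,62,14)),("side",S(381,267),(-48,62,14)),("side",S(407,78),(-48,-62,59))],[.57,-.17,-.1])
print(rel(r))
E
```

```text
[ 0.5622 -0.1755 -0.0788] -4.52 
 [[0.3, -0.7], [-1.5, 0.2], [0.7, 0.2], [0.4, -0.3], [-0.4, 0.8]]
deck x,y mm, deg: 1.6 -102.6 -1.9
```

servo_tool([
  [0.5,[-0.002,0,0],[0,0,0]],
  [0.5,[-0.003,0,0],[0,0,0]],
  [0.5,[-0.003,0,0],[0,0,0]],
])

```text
time: 4.78
position: [0.6225, -0.171, 0.0344]
ee_rot: [-180.0, -0.0, -2.6]
ft_force: [1.3, -0.3, 0.1]
width: 0.0428
```

servo_tool([
  [0.5,[0.01,0,0],[0,0,0]],
  [0.5,[0.03,0,0],[0,0,0]],
  [0.5,[0.03,0,-0.06],[0,0,-10]],
  [0.5,[0.03,0.04,-0.12],[0,0,-20]],
  [0.5,[0.03,0.09,-0.12],[0,0,-30]],
])

```text
time: 5.4
position: [0.6524, -0.2613, 0.1601]
ee_rot: [179.7, -0.4, 28.0]
ft_force: [0.1, -0.3, -1.1]
width: 0.0427
```

```bash
python3 go.py; python3 look.py 5 side top
```

```text
t5.40 [ 0.6524 -0.2613  0.1601] [179.66  -0.45  27.99] F [ 0.1 -0.3 -1.1] w 0.0427 q [ 23.  44.  -6.  77.   5.  59. -46.]
```

View pics/side5c.png

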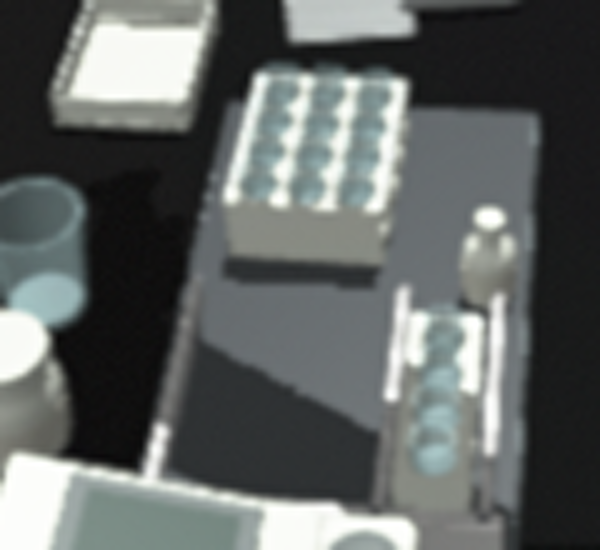

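View pics/top5c.png

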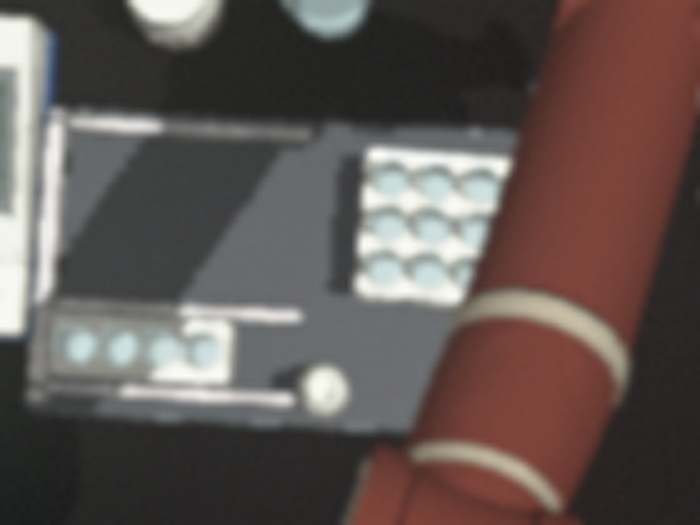

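```bash
python3 - <<'E'
from rf import *
a=[("side",S(225,203),(48,62,59)),("side",S(389,210),(-48,62,59)),("side",S(228,254),(48,62,14)),("side",S(383,265),(-48,62,14)),("side",S(409,76),(-48,-62,59)),("side",S(255,70),(48,-62,59))]
b=[("top",TP(366,146),(48,62,59)),("top",TP(355,296),(-48,62,59)),("top",TP(513,155),(48,-57,59))]
for o in(a,b,a+b):print(rel(fit(o,[.57,-.17,-.1])))
import cv2
from ov import overlay
r=fit(a+b,[.57,-.17,-.1],False)
overlay("top",cv2.imread("pics/top5.png"),r,(170,145,140,105),5,"pics/o5.png")
E
python3 go.py .562 -.30 .16 87.4
```

```text
[ 0.5621 -0.177  -0.0635] -3.64 
 [[0.0, -0.4], [-1.2, -0.1], [0.6, 0.1], [0.4, -0.4], [-1.0, 0.8], [0.7, 0.6]]
deck x,y mm, deg: 1.5 -104.2 -1.0
[ 0.5631 -0.1717 -0.0197] -1.13 
 [[-1.5, 0.8], [-0.1, -0.6], [4.8, -0.1]]
deck x,y mm, deg: 2.3 -98.8 1.5
[ 0.5625 -0.1752 -0.0493] -2.83 
 [[0.1, 0.2], [-1.1, 0.1], [0.7, 0.7], [0.6, -0.1], [-1.4, 1.0], [0.2, 1.1], [-0.0, 0.4], [0.5, -1.0], [6.2, 0.6]]
deck x,y mm, deg: 1.8 -102.3 -0.2
t5.50 [ 0.6459 -0.2754  0.1565] [179.39   0.23  26.71] F [-1.2 -1.3  0.2] w 0.0427 q [ 24.  44.  -5.  77.   5.  59. -46.]
shift [-0.0861 -0.0157 -0.0033] rotvec [  0.42   0.53 -60.69]
```

View pics/o5.png

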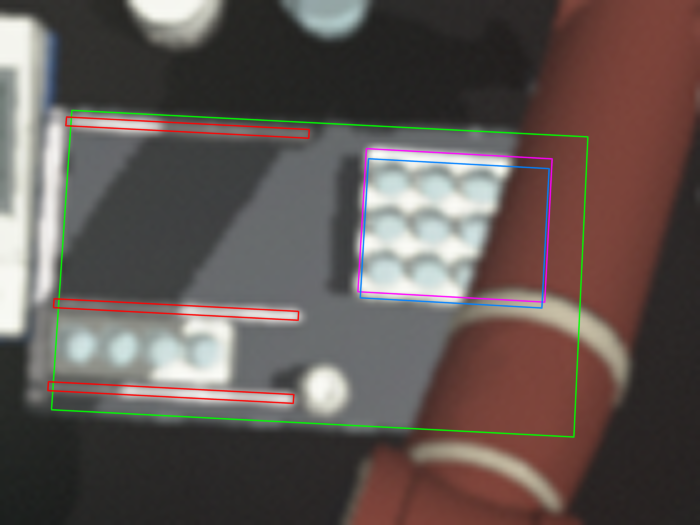

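The overlay matches the picture: the rack is now square with the deck, about 2 mm off the lane axis. Next I go behind it with the jaws across the lane.

servo_tool([
  [0.5,[-0.02,-0.006,0],[0,0,-10]],
  [0.5,[-0.04,-0.012,0],[0,0,-20]],
  [0.5,[-0.06,-0.018,0],[0,0,-30]],
  [0.5,[-0.085,-0.025,0],[0,0,-40]],
  [0.5,[-0.085,-0.029,0],[0,0,-50]],
])

```text
time: 6.12
position: [0.5565, -0.2782, 0.1538]
ee_rot: [-179.8, 0.1, 77.4]
ft_force: [-0.2, -0.3, 0.2]
width: 0.0427
```

servo_tool([
  [0.5,[0,0,0],[0,0,-10]],
  [0.5,[0,0,0],[0,0,-10]],
])

```text
time: 6.38
position: [0.5589, -0.2765, 0.1538]
ee_rot: [-179.9, -0.0, 87.2]
ft_force: [0.5, -0.1, -0.3]
width: 0.0427
```

```bash
python3 go.py .5573 -.287 .035 87.4
```

```text
t6.38 [ 0.5589 -0.2765  0.1538] [-1.7992e+02 -1.0000e-02  8.7160e+01] F [ 0.5 -0.1 -0.3] w 0.0427 q [ 38.  39. -23.  91.  17.  54.   6.]
shift [-0.0106 -0.0009  0.1188] rotvec [-0.08 -0.01 -0.24]
```

servo_tool([
  [0.5,[-0.011,-0.001,0.03],[0,0,-0.2]],
  [0.5,[-0.011,-0.001,0.07],[0,0,-0.2]],
  [0.5,[-0.011,-0.001,0.1],[0,0,-0.2]],
  [0.5,[-0.011,-0.001,0.119],[0,0,-0.2]],
  [0.5,[-0.011,-0.001,0.119],[0,0,-0.2]],
])

```text
time: 7.0
position: [0.5571, -0.2864, 0.0339]
ee_rot: [-179.8, -0.0, 87.5]
ft_force: [0.4, 0.0, -0.4]
width: 0.0426
```

```bash
python3 go.py .5573 -.287 .035 87.4; python3 look.py 6 side top
```

```text
t7.00 [ 0.5571 -0.2864  0.0339] [-1.7983e+02 -4.0000e-02  8.7490e+01] F [ 0.4  0.  -0.4] w 0.0426 q [ 36.  48. -19.  95.  22.  41.   4.]
shift [-0.0006  0.0003 -0.0011] rotvec [-0.17 -0.04  0.09]
```

View pics/side6c.png

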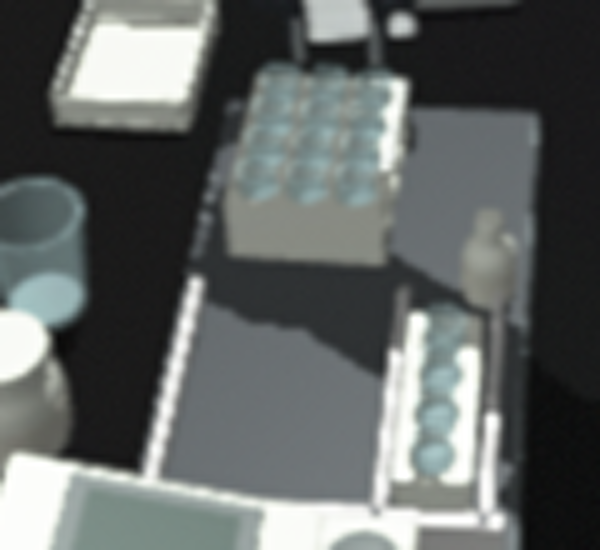

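View pics/top6c.png

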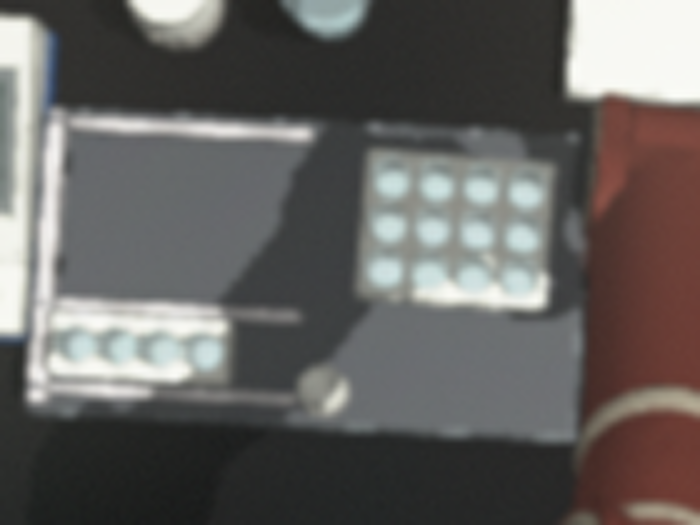

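```bash
python3 - <<'E'
from rf import *
b=[("top",TP(366,149),(48,62,59)),("top",TP(355,297),(-48,62,59)),("top",TP(555,160),(48,-62,59)),("top",TP(548,307),(-48,-62,59))]
print(rel(fit(b,[.57,-.17,-.1])))
dd=[("top",TP(580,437),(-133,-190,14)),("top",TP(313,134),(62,0,34)),("top",TP(300,317),(-62,0,34)),("top",TP(296,400),(-118,0,34)),("top",TP(65,122),(62,165,34)),("top",TP(60,306),(-62,165,34)),("top",TP(585,133),(73,-190,14))]
fit(dd,[.57,-.07,0])
E
```

```text
[ 0.5602 -0.176  -0.0506] -2.9 
 [[0.3, 0.5], [0.7, -0.5], [-0.4, 0.4], [-0.5, -0.4]]
deck x,y mm, deg: -0.4 -103.3 -0.3
[ 0.5647 -0.0746 -0.0358] -2.05 
 [[-0.4, -0.4], [-0.6, 0.0], [0.3, -0.1], [0.3, -0.1], [0.4, 0.4], [-0.7, -0.0], [0.8, 0.3]]
```

servo_tool([
  [0.5,[0.009,0,0],[0,0,-0.2]],
  [0.5,[0.017,0,0],[0,0,-0.2]],
  [0.5,[0.024,0,0],[0,0,-0.2]],
  [0.5,[0.031,0,0],[0,0,-0.2]],
  [0.5,[0.038,0,0],[0,0,-0.2]],
])

```text
time: 7.72
position: [0.5596, -0.2482, 0.0354]
ee_rot: [180.0, -0.0, 87.8]
ft_force: [-0.3, 0.5, -0.1]
width: 0.0427
```

servo_tool([
  [0.5,[0.006,0,0],[0,0,0]],
  [0.5,[0.012,0,0],[0,0,0]],
  [0.5,[0.018,0,0],[0,0,0]],
  [0.5,[0.024,0,0],[0,0,0]],
  [0.5,[0.024,0,0],[0,0,0]],
])

```text
time: 8.35
position: [0.5605, -0.2232, 0.0353]
ee_rot: [-180.0, -0.1, 87.8]
ft_force: [-0.5, -0.9, 0.1]
width: 0.043
```

```bash
python3 go.py .5573 -.287 .035 87.7; python3 look.py 7 side top
```

```text
t8.35 [ 0.5605 -0.2232  0.0353] [-1.7998e+02 -8.0000e-02  8.7830e+01] F [-0.5 -0.9  0.1] w 0.043 q [ 31.  46. -18.  99.  22.  38.  -2.]
shift [-0.0638 -0.0008  0.0002] rotvec [-0.02 -0.08  0.13]
```

View pics/side7c.png

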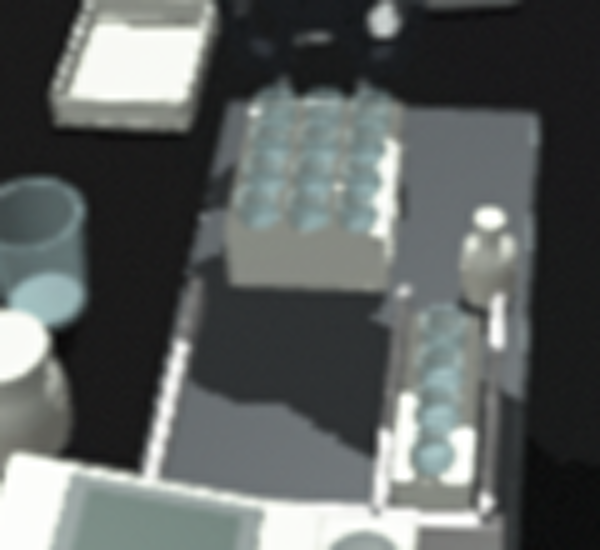

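View pics/top7c.png

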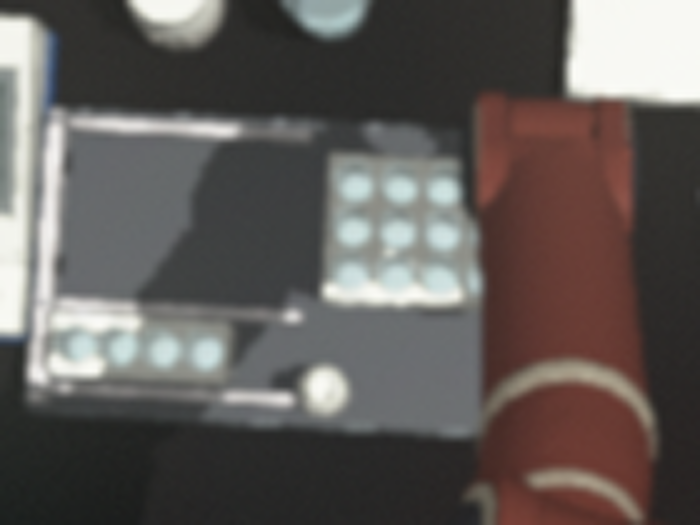

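```bash
python3 - <<'E'
import rf
from rf import *
b=[("top",TP(332,151),(48,62,59)),("top",TP(321,299),(-48,62,59)),("side",S(228,226),(48,62,59)),("side",S(391,235),(-48,62,59)),("side",S(231,283),(48,62,14)),("side",S(387,291),(-48,62,14))]
rf.d=np.array([.565,-.0737,-.0405])
r=fit(b,[.57,-.17,-.04]);print(rel(r))
import cv2
from ov import overlay
overlay("top",cv2.imread("pics/top7.png"),r,(170,145,140,105),5,"pics/o7.png",rf.d)
E
```

```text
[ 0.5584 -0.1528 -0.0598] -3.42 
 [[0.2, 0.4], [0.4, -0.6], [-0.2, 0.6], [-0.7, 0.4], [0.4, -0.1], [0.5, -0.0]]
deck x,y mm, deg: -3.4 -79.3 -1.1
```

View pics/o7.png

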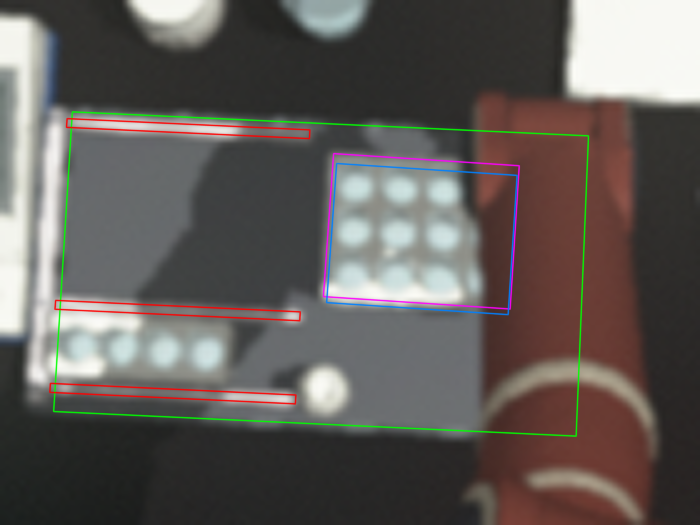

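servo_tool([
  [0.5,[0.006,0.0005,0],[0,0,0]],
  [0.5,[0.013,0.001,0],[0,0,0]],
  [0.5,[0.02,0.0017,0],[0,0,0]],
  [0.5,[0.028,0.0024,0],[0,0,0]],
  [0.5,[0.036,0.003,0],[0,0,0]],
])

```text
time: 9.07
position: [0.5649, -0.1879, 0.0352]
ee_rot: [-180.0, -0.0, 87.8]
ft_force: [-0.3, -1.8, -0.8]
width: 0.0426
```

```bash
python3 go.py .5573 -.287 .035 87.7; python3 look.py 8 side top
```

```text
t9.07 [ 0.5649 -0.1879  0.0352] [-1.7999e+02 -3.0000e-02  8.7780e+01] F [-0.3 -1.8 -0.8] w 0.0426 q [ 27.  46. -18. 101.  21.  37.  -5.]
shift [-0.0993 -0.0037  0.0002] rotvec [-0.01 -0.03  0.08]
```

View pics/side8c.png

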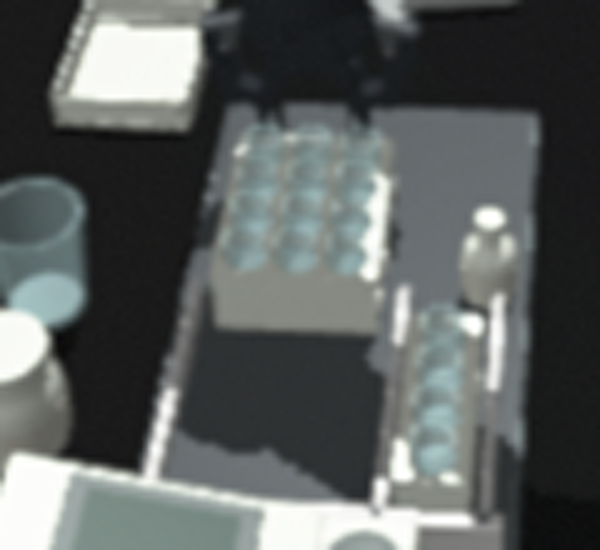

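View pics/top8c.png

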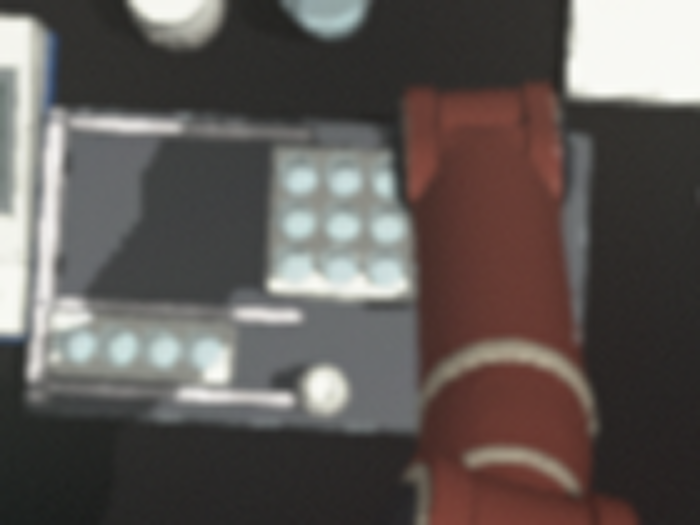

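```bash
python3 - <<'E'
import rf
from rf import *
t=[("top",TP(277,145),(48,62,59)),("top",TP(267,293),(-48,62,59))];s=[("side",S(212,266),(48,62,59)),("side",S(384,275),(-48,62,59)),("side",S(216,328),(48,62,14)),("side",S(380,335),(-48,62,14))]
rf.d=np.array([.565,-.0737,-.0405])
for o in (t,s):print(rel(fit(o,[.57,-.17,-.04],False)))
r=fit(t+s,[.57,-.17,-.04]);print(rel(r))
import cv2
from ov import overlay
overlay("top",cv2.imread("pics/top8.png"),r,(200,145,80,80),7,"pics/o8.png",rf.d)
E
```

```text
deck x,y mm, deg: -1.1 -41.9 -0.8
deck x,y mm, deg: 0.6 -44.4 0.0
[ 0.5632 -0.1167 -0.0455] -2.61 
 [[0.2, 0.4], [0.5, -0.6], [0.3, 1.3], [-1.2, 0.9], [0.8, -0.3], [0.1, -0.3]]
deck x,y mm, deg: -0.1 -43.1 -0.3
```

View pics/o8.png

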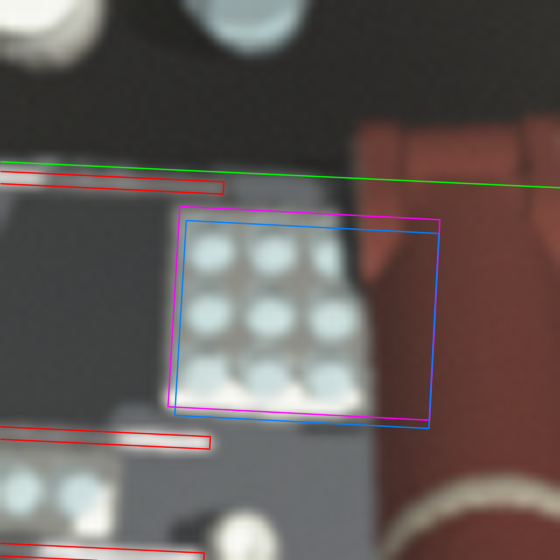

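servo_tool([
  [0.5,[0.008,0,0],[0,0,0]],
  [0.5,[0.017,0,0],[0,0,0]],
  [0.5,[0.026,0,0],[0,0,0]],
  [0.5,[0.035,0,0],[0,0,0]],
  [0.5,[0.044,0,0],[0,0,0]],
])

```text
time: 9.8
position: [0.5666, -0.1443, 0.0354]
ee_rot: [180.0, 0.0, 87.8]
ft_force: [-1.2, -3.0, -0.0]
width: 0.0429
```

```bash
python3 go.py .5573 -.287 .035 87.7; python3 look.py 9 side top
```

```text
t9.80 [ 0.5666 -0.1443  0.0354] [179.99   0.    87.77] F [-1.2 -3.  -0. ] w 0.0429 q [ 23.  45. -17. 103.  21.  36.  -9.]
shift [-0.143  -0.0038  0.0004] rotvec [0.01 0.   0.07]
```

View pics/side9c.png

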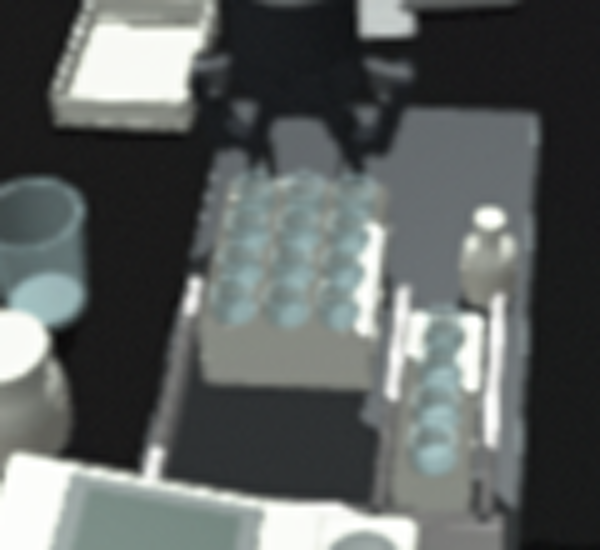

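View pics/top9c.png

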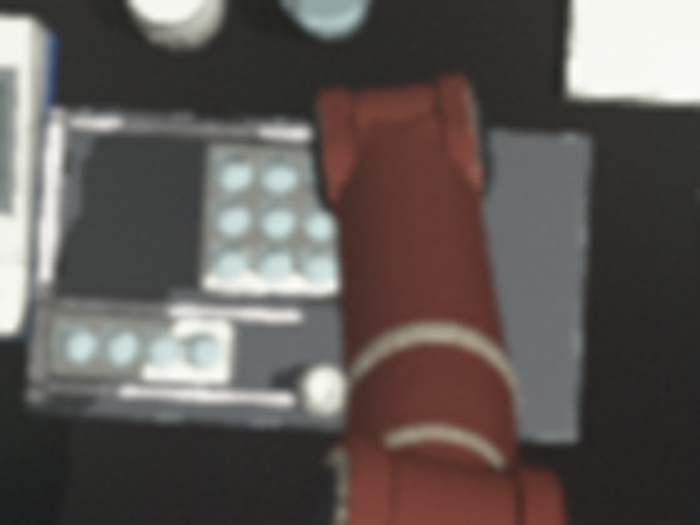

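```bash
python3 - <<'E'
import rf
from rf import *
t=[("top",TP(209,142),(48,62,59)),("top",TP(201,290),(-48,62,59))];s=[("side",S(200,319),(48,62,59)),("side",S(377,329),(-48,62,59)),("side",S(204,382),(48,62,14)),("side",S(371,390),(-48,62,14))]
rf.d=np.array([.565,-.0737,-.0405])
for o in (t,s):print(rel(fit(o,[.57,-.17,-.04],False)))
r=fit(t+s,[.57,-.17,-.04]);print(rel(r))
import cv2
from ov import overlay
overlay("top",cv2.imread("pics/top9.png"),r,(175,145,80,80),7,"pics/o9.png",rf.d)
overlay("side",cv2.imread("pics/side9.png"),r,(190,200,80,80),7,"pics/o9s.png",rf.d)
E
```

```text
deck x,y mm, deg: -0.1 2.7 0.1
deck x,y mm, deg: 0.8 -1.6 -0.3
[ 0.5656 -0.0731 -0.0397] -2.28 
 [[0.6, 0.3], [0.6, -0.7], [0.1, 1.7], [-1.3, 1.1], [0.7, -0.1], [0.4, -0.2]]
deck x,y mm, deg: 0.5 0.6 0.0
```

View pics/o9.png

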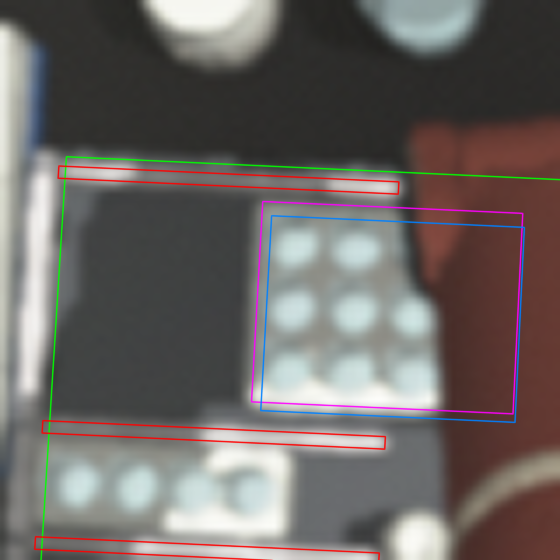

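View pics/o9s.png

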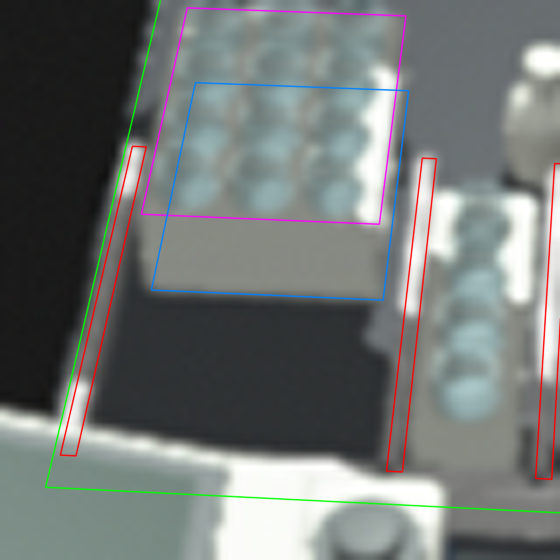

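servo_tool([
  [0.5,[0.008,0,0],[0,0,0]],
  [0.5,[0.017,0,0],[0,0,0]],
  [0.5,[0.026,0,0],[0,0,0]],
  [0.5,[0.035,0,0],[0,0,0]],
  [0.5,[0.044,0,0],[0,0,0]],
])

```text
time: 10.52
position: [0.5683, -0.1003, 0.0354]
ee_rot: [-180.0, -0.0, 87.8]
ft_force: [-0.2, -3.1, -1.2]
width: 0.0423
```

```bash
python3 go.py .5573 -.287 .035 87.7; python3 look.py 10 side top
```

```text
t10.53 [ 0.5683 -0.1003  0.0354] [-179.99   -0.     87.77] F [-0.2 -3.1 -1.2] w 0.0423 q [ 18.  44. -17. 104.  21.  35. -13.]
shift [-0.187  -0.0037  0.0003] rotvec [-0.01 -0.    0.07]
```

View pics/top10c.png

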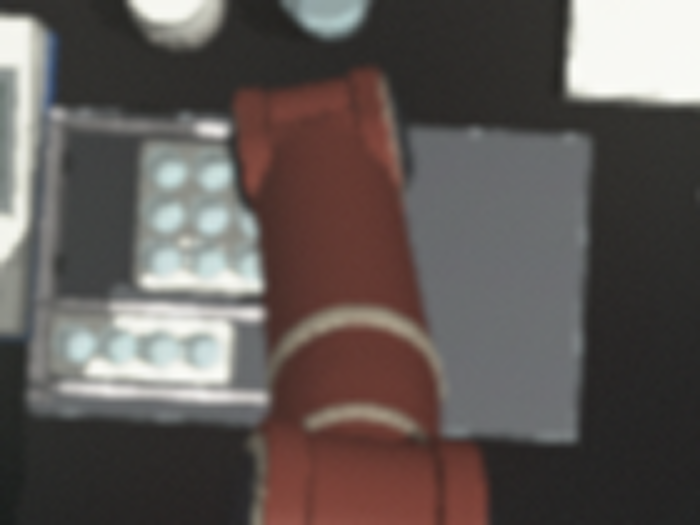

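View pics/side10c.png

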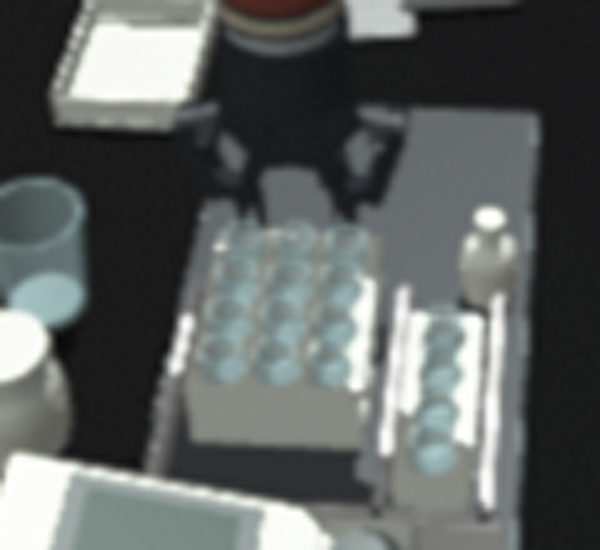

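```bash
python3 - <<'E'
import rf
from rf import *
t=[("top",TP(142,140),(48,62,59)),("top",TP(134,288),(-48,62,59))];s=[("side",S(186,376),(48,62,59)),("side",S(369,388),(-48,62,59)),("side",S(190,442),(48,62,14)),("side",S(362,448),(-48,62,14))]
rf.d=np.array([.565,-.0737,-.0405])
for o in (t,s,t+s):print(rel(fit(o,[.57,-.17,-.04],False)))
E
```

```text
deck x,y mm, deg: -0.7 47.3 0.3
deck x,y mm, deg: 1.9 42.2 0.1
deck x,y mm, deg: 1.5 44.7 0.7
```

Still centred and square, with about 58 mm to go.

servo_tool([
  [0.5,[0.008,0,0],[0,0,0]],
  [0.5,[0.017,0,0],[0,0,0]],
  [0.5,[0.025,0,0],[0,0,0]],
  [0.5,[0.033,0,0],[0,0,0]],
  [0.5,[0.04,0,0],[0,0,0]],
])

```text
time: 11.25
position: [0.5698, -0.0603, 0.0353]
ee_rot: [-180.0, -0.0, 87.8]
ft_force: [0.2, -1.5, -1.2]
width: 0.0422
```

servo_tool([
  [0.5,[0.003,0,0],[0,0,0]],
  [0.5,[0.006,0,0],[0,0,0]],
  [0.5,[0.009,0,0],[0,0,0]],
  [0.5,[0.009,0,0],[0,0,0]],
])

```text
time: 11.75
position: [0.5703, -0.0513, 0.0353]
ee_rot: [180.0, -0.1, 87.8]
ft_force: [-0.1, -1.0, -1.0]
width: 0.0424
```

```bash
python3 go.py .5573 -.287 .035 87.7; python3 look.py 11 side top
```

```text
t11.75 [ 0.5703 -0.0513  0.0353] [ 1.7999e+02 -5.0000e-02  8.7780e+01] F [-0.1 -1.  -1. ] w 0.0424 q [ 13.  44. -16. 105.  20.  34. -18.]
shift [-2.36e-01 -3.80e-03  1.00e-04] rotvec [ 0.01 -0.05  0.08]
```

View pics/top11c.png

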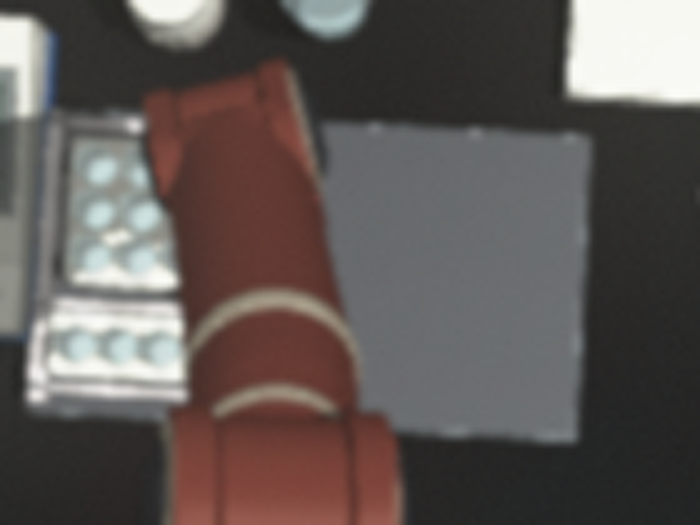

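View pics/side11c.png

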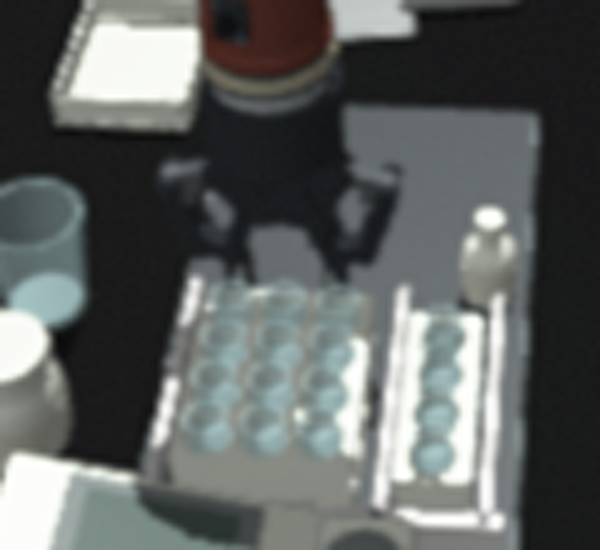

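servo_tool([
  [0.5,[0.0015,0,0],[0,0,0]],
  [0.5,[0.003,0,0],[0,0,0]],
  [0.5,[0.0045,0,0],[0,0,0]],
  [0.5,[0.006,0,0],[0,0,0]],
])

```text
time: 12.35
position: [0.5704, -0.046, 0.0353]
ee_rot: [-180.0, -0.0, 87.8]
ft_force: [-0.2, -3.5, -0.5]
width: 0.0428
```

servo_tool([
  [0.5,[0.0015,0,0],[0,0,0]],
  [0.5,[0.003,0,0],[0,0,0]],
])

```text
time: 12.6
position: [0.5705, -0.0432, 0.0353]
ee_rot: [-180.0, 0.0, 87.8]
ft_force: [0.4, -3.3, -0.1]
width: 0.0427
```

servo_tool([
  [0.5,[0.0015,0,0],[0,0,0]],
  [0.5,[0.003,0,0],[0,0,0]],
])

```text
time: 12.85
position: [0.5702, -0.0431, 0.0354]
ee_rot: [-179.9, 0.2, 87.6]
ft_force: [-1.3, -8.5, 1.2]
width: 0.0428
```

servo_tool([
  [0.5,[0.0015,0,0],[0,0,0]],
  [0.5,[0.003,0,0],[0,0,0]],
])

```text
time: 13.1
position: [0.5699, -0.0431, 0.0354]
ee_rot: [-179.9, 0.5, 87.5]
ft_force: [-1.2, -11.9, 2.9]
width: 0.0428
```

```bash
python3 go.py .5573 -.287 .035 87.7; python3 look.py 12 side top
```

```text
t13.10 [ 0.5699 -0.0431  0.0354] [-179.88    0.45   87.52] F [ -1.2 -11.9   2.9] w 0.0428 q [ 12.  44. -15. 105.  20.  34. -19.]
shift [-0.2442 -0.002   0.0023] rotvec [-0.12  0.45 -0.18]
```

View pics/top12c.png

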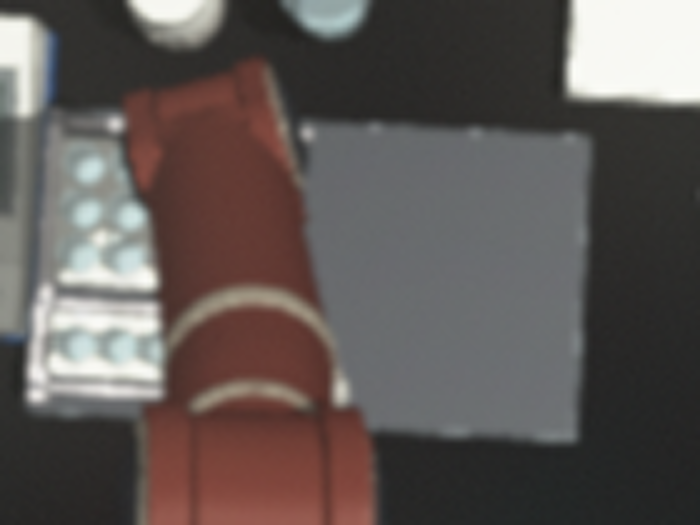

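View pics/side12c.png

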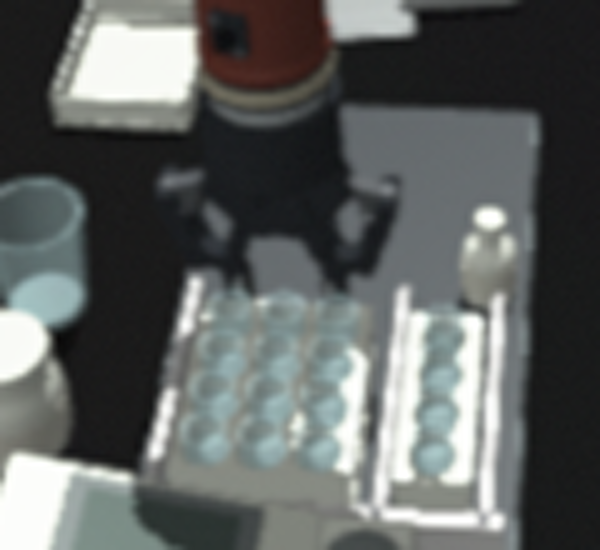

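Against the stop: the TCP stalls at y = -0.043, where home was predicted at -0.042, and the force rises to 12 N. I back off and lift.

servo_tool([
  [0.5,[-0.012,0,0],[0,0,0]],
  [0.5,[-0.035,0,0],[0,0,0]],
  [0.5,[-0.045,0,-0.03],[0,0,0]],
  [0.5,[-0.045,0,-0.09],[0,0,0]],
  [0,[-0.045,0,-0.15],[0,0,0]],
])

```text
time: 13.82
position: [0.5691, -0.0802, 0.1868]
ee_rot: [180.0, -0.2, 87.9]
ft_force: [0.9, -0.4, -0.7]
width: 0.0255
```

servo_tool([
  [0,[-0.045,0,-0.02],[0,0,0]],
  [0,[-0.09,0,-0.03],[0,0,0]],
  [0,[-0.13,0,-0.03],[0,0,0]],
  [0,[-0.13,0,-0.03],[0,0,0]],
])

```text
time: 14.32
position: [0.5634, -0.2156, 0.215]
ee_rot: [180.0, 0.0, 87.4]
ft_force: [-0.6, -0.0, 0.4]
width: 0.0001
```

```bash
python3 go.py .516 .149 .16 87.7; sed -i 's/(170,165,120,110)/(170,185,110,130)/;s/(170,145,140,105)/(115,145,110,90)/' look.py; python3 look.py 13 side top
```

```text
t14.32 [ 0.5634 -0.2156  0.215 ] [1.7997e+02 5.0000e-02 8.7410e+01] F [-0.6 -0.   0.4] w 0.0001 q [ 32.  33. -22.  91.  14.  59.   4.]
shift [ 0.3621 -0.0639  0.0547] rotvec [ 0.03  0.05 -0.29]
```

View pics/top13c.png

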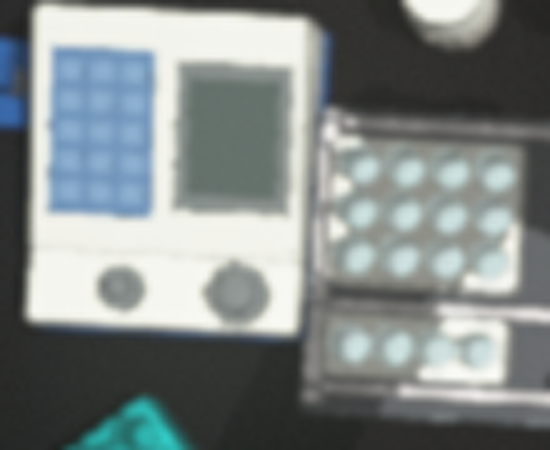

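View pics/side13c.png

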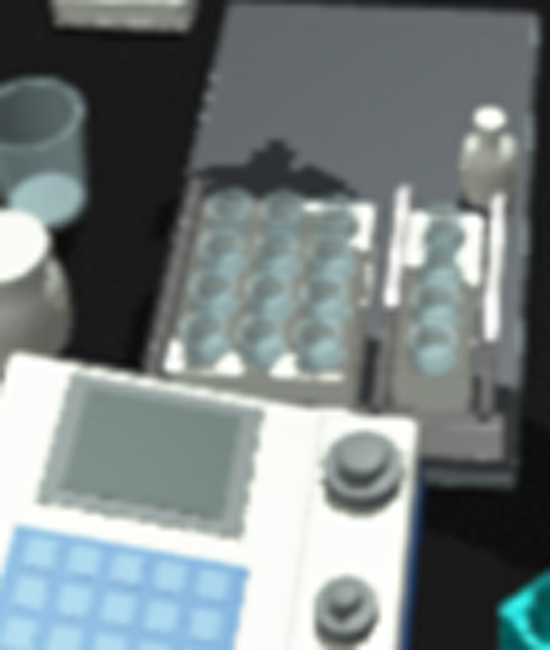

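```bash
python3 - <<'E'
import rf
from rf import *
import cv2
S=lambda u,v:(170+(u+.5)/5-.5,185+(v+.5)/5-.5)
TP=lambda u,v:(115+(u+.5)/5-.5,145+(v+.5)/5-.5)
rf.d=np.array([.565,-.0737,-.0405])
t=[("top",TP(335,141),(48,62,59)),("top",TP(525,148),(48,-62,59)),("top",TP(519,294),(-48,-62,59)),("top",TP(325,283),(-48,62,59))]
r=fit(t,[.57,.03,-.04]);print(rel(r))
r=np.r_[T(rf.d,(0,.103,0))[0,:2],rf.d[2]]
from ov import overlay
overlay("top",cv2.imread("pics/top13.png"),r,(115,145,110,90),7,"pics/o13.png",rf.d)
from scipy.optimize import least_squares as ls
for nm,a,b in(("start",TP(237,291),S(365,456)),("stop",TP(120,288),S(345,597))):
    k=ls(lambda P:np.r_[proj("top",P)[0]-a,proj("side",P)[0]-b],[.55,0,.06])
    print(nm,k.x.round(4),k.fun.round(1),[back(n,q,z).round(4) for n,q in(("top",a),("side",b)) for z in(.06,.068)])
a=cv2.imread("pics/top13.png")[190:220,125:175];b=cv2.imread("pics/side13.png")[265:320,225:260]
cv2.imwrite("pics/k1.png",cv2.resize(a,None,fx=14,fy=14,interpolation=cv2.INTER_CUBIC));cv2.imwrite("pics/k2.png",cv2.resize(b,None,fx=10,fy=10,interpolation=cv2.INTER_CUBIC))
E
```

```text
[ 0.5668  0.0269 -0.0395] -2.26 
 [[0.5, -0.1], [-0.4, 0.2], [-0.8, -0.3], [0.7, 0.2]]
deck x,y mm, deg: -2.3 100.6 0.1
start [0.5143 0.1491 0.0698] [-0.   0.2 -0.2 -0. ] [array([0.516 , 0.1511, 0.06  ]), array([0.5152, 0.1495, 0.068 ]), array([0.5147, 0.1418, 0.06  ]), array([0.514 , 0.1478, 0.068 ])]
stop [0.5182 0.2267 0.0679] [ 0.  -0.4  0.3  0. ] [array([0.5175, 0.2287, 0.06  ]), array([0.5167, 0.2267, 0.068 ]), array([0.5195, 0.2216, 0.06  ]), array([0.5189, 0.2268, 0.068 ])]
```

View pics/o13.png

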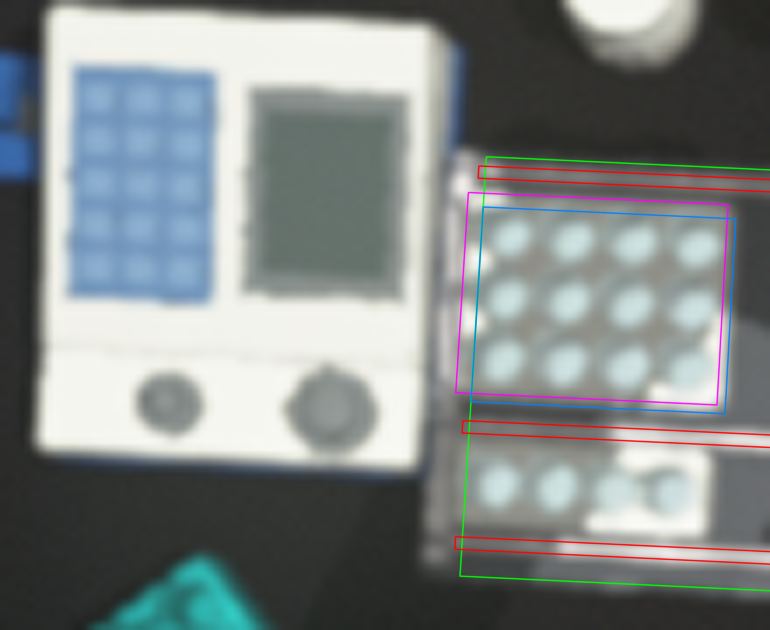

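View pics/k1.png

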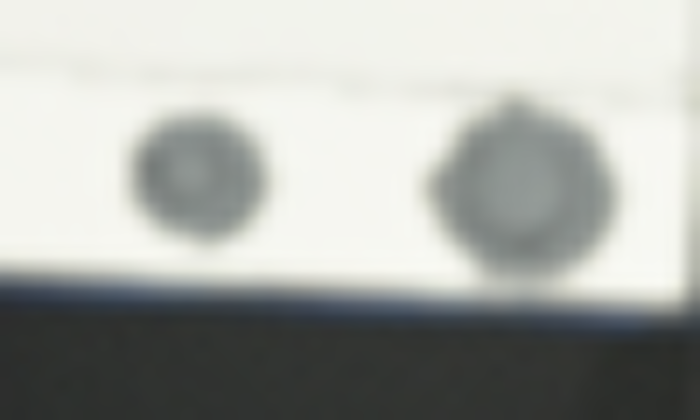

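View pics/k2.png

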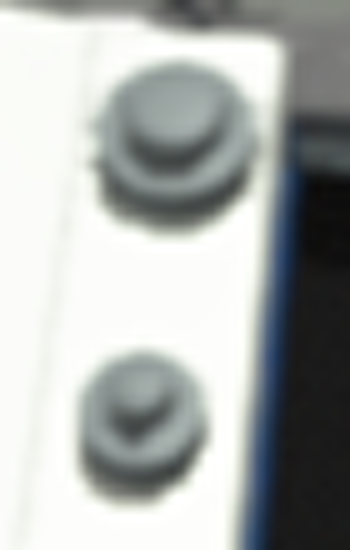

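servo_tool([
  [0,[0.05,-0.009,0],[0,0,0]],
  [0,[0.11,-0.02,0],[0,0,0]],
  [0,[0.17,-0.03,0],[0,0,0]],
  [0,[0.23,-0.041,0],[0,0,0]],
  [0,[0.29,-0.052,0],[0,0,0]],
])

```text
time: 15.05
position: [0.522, 0.0849, 0.2157]
ee_rot: [180.0, -0.1, 88.0]
ft_force: [1.4, 0.8, -0.4]
width: 0.0001
```

```bash
python3 go.py .515 .149 .12 87.7
```

```text
t15.05 [0.522  0.0849 0.2157] [ 1.7998e+02 -1.4000e-01  8.8020e+01] F [ 1.4  0.8 -0.4] w 0.0001 q [  5.  27. -24. 102.  13.  53. -27.]
shift [ 0.0636 -0.0093  0.0958] rotvec [ 0.02 -0.14  0.32]
```

servo_tool([
  [0,[0.035,-0.005,0],[0,0,0]],
  [0,[0.064,-0.009,0.02],[0,0,0]],
  [0,[0.064,-0.009,0.06],[0,0,0]],
  [0,[0.064,-0.009,0.105],[0,0,0]],
  [0,[0.064,-0.009,0.12],[0,0,0]],
])

```text
time: 15.68
position: [0.5141, 0.1461, 0.0933]
ee_rot: [-179.7, -0.0, 88.0]
ft_force: [-0.4, 0.3, 0.7]
width: 0.0001
```

```bash
python3 go.py .515 .149 .12 87.7;python3 look.py 14 side; python3 - <<'E'
import cv2
b=cv2.imread("pics/side14.png")[220:330,190:290]
cv2.imwrite("pics/k3.png",cv2.resize(b,None,fx=5.4,fy=5.4,interpolation=cv2.INTER_CUBIC))
E
```

```text
t15.68 [0.5141 0.1461 0.0933] [-1.797e+02 -1.000e-02  8.799e+01] F [-0.4  0.3  0.7] w 0.0001 q [ -5.  37. -20. 109.  19.  38. -39.]
shift [ 0.0029  0.0006 -0.0267] rotvec [-0.3  -0.01  0.29]
```

View pics/k3.png

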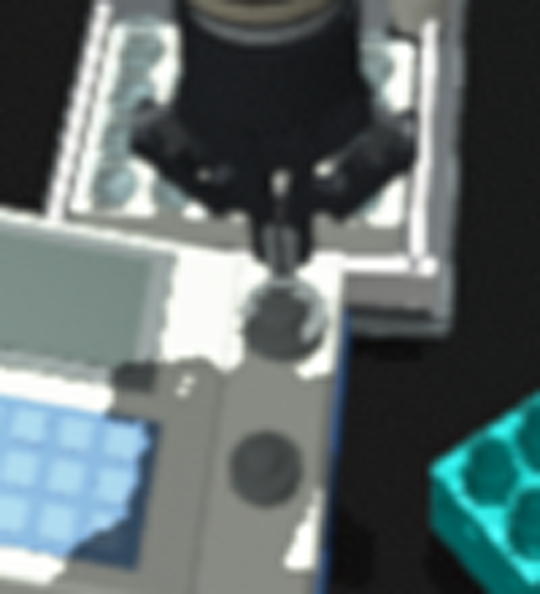

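servo_tool([
  [0,[0.002,0,0.008],[0,0,0]],
  [0,[0.003,0,0.016],[0,0,0]],
  [0,[0.003,0,0.022],[0,0,0]],
  [0,[0.003,0,0.025],[0,0,0]],
])

```text
time: 16.23
position: [0.5176, 0.1478, 0.0709]
ee_rot: [179.9, -0.1, 87.8]
ft_force: [-0.5, -0.1, 11.9]
width: 0.0
```

servo_tool([
  [0,[0,0,0.0015],[0,0,0]],
  [0,[0,0,0.003],[0,0,0]],
])

```text
time: 16.48
position: [0.5177, 0.1478, 0.0706]
ee_rot: [179.8, -0.0, 87.8]
ft_force: [-5.7, -2.0, 27.4]
width: 0.0001
```

```bash
python3 look.py 15 side top; python3 - <<'E'
import cv2
b=cv2.imread("pics/side15.png")[220:330,190:290]
cv2.imwrite("pics/k4.png",cv2.resize(b,None,fx=5.4,fy=5.4,interpolation=cv2.INTER_CUBIC))
E
python3 go.py
```

```text
t16.57 [0.5177 0.1478 0.0708] [ 1.7982e+02 -1.0000e-02  8.7760e+01] F [-5.9 -1.3 21.6] w 0.0 q [ -6.  39. -19. 109.  21.  35. -40.]
```

View pics/k4.png

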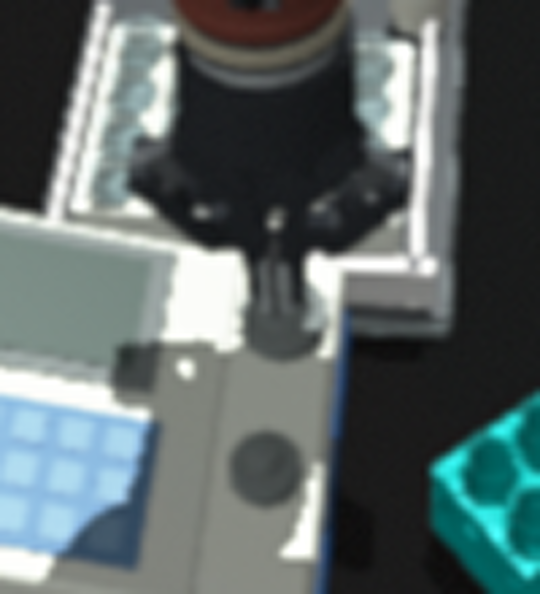

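Contact is stiff at about z = 0.071. To tell whether the key has bottomed or something else is hit, I ease up and watch for the spring's 4 to 0 N over 5 mm.

servo_tool([
  [0,[0,0,-0.002],[0,0,0]],
  [0,[0,0,-0.004],[0,0,0]],
])

```text
time: 16.82
position: [0.5176, 0.1478, 0.0723]
ee_rot: [179.9, -0.1, 87.8]
ft_force: [0.0, 2.2, 3.1]
width: 0.0001
```

servo_tool([
  [0,[0,0,-0.001],[0,0,0]],
  [0,[0,0,-0.001],[0,0,0]],
])

```text
time: 17.08
position: [0.5176, 0.1478, 0.0725]
ee_rot: [179.9, -0.1, 87.8]
ft_force: [-0.4, 2.2, 3.0]
width: 0.0001
```

servo_tool([
  [0,[0,0,-0.001],[0,0,0]],
  [0,[0,0,-0.001],[0,0,0]],
])

```text
time: 17.32
position: [0.5174, 0.1475, 0.0734]
ee_rot: [180.0, -0.0, 87.8]
ft_force: [1.9, 1.2, 2.0]
width: 0.0003
```

servo_tool([
  [0,[0,0,-0.001],[0,0,0]],
  [0,[0,0,-0.001],[0,0,0]],
])

```text
time: 17.58
position: [0.5169, 0.1469, 0.0743]
ee_rot: [-180.0, 0.0, 87.7]
ft_force: [1.2, 1.2, 2.1]
width: 0.0004
```

servo_tool([
  [0,[0,0,-0.001],[0,0,0]],
  [0,[0,0,-0.001],[0,0,0]],
])

```text
time: 17.82
position: [0.5167, 0.1468, 0.0752]
ee_rot: [-180.0, 0.0, 87.7]
ft_force: [0.6, 0.1, 1.4]
width: -0.0001
```

servo_tool([
  [0,[0,0,-0.001],[0,0,0]],
  [0,[0,0,-0.001],[0,0,0]],
])

```text
time: 18.08
position: [0.5164, 0.1466, 0.0761]
ee_rot: [-179.9, 0.1, 87.7]
ft_force: [0.4, -0.7, 0.5]
width: -0.0001
```

servo_tool([
  [0,[0,0,-0.001],[0,0,0]],
  [0,[0,0,-0.001],[0,0,0]],
])

```text
time: 18.32
position: [0.5165, 0.147, 0.0771]
ee_rot: [-179.9, 0.0, 87.8]
ft_force: [0.0, -0.9, 0.1]
width: 0.0001
```

The spring curve is clear: 3.1 N at z = 0.0723 falling to about 0 at 0.077, so the key went fully down and came back up. I retreat and check.

servo_tool([
  [0,[0,0,-0.02],[0,0,0]],
  [0,[0,0,-0.07],[0,0,0]],
  [0,[0,0,-0.13],[0,0,0]],
  [0,[0,0,-0.15],[0,0,0]],
])

```text
time: 18.82
position: [0.5183, 0.1481, 0.2311]
ee_rot: [179.7, -0.1, 87.8]
ft_force: [0.1, 0.4, -0.3]
width: 0.0001
```

servo_tool([
  [0,[-0.05,0,0],[0,0,0]],
  [0,[-0.11,0,0],[0,0,0]],
  [0,[-0.17,0,0],[0,0,0]],
  [0,[-0.23,0,0],[0,0,0]],
  [0,[-0.29,0,0],[0,0,0]],
])

```text
time: 19.45
position: [0.505, -0.1443, 0.2273]
ee_rot: [-180.0, -0.0, 87.8]
ft_force: [0.8, 0.6, 0.7]
width: -0.0
```

servo_tool([
  [0,[-0.05,0,0],[0,0,0]],
  [0,[-0.08,0,0],[0,0,0]],
  [0,[-0.08,0,0],[0,0,0]],
  [0,[-0.08,0,0],[0,0,0]],
])

```text
time: 19.95
position: [0.5025, -0.2209, 0.2272]
ee_rot: [-180.0, -0.1, 87.9]
ft_force: [-0.3, 0.1, 0.4]
width: 0.0002
```

```bash
python3 go.py; python3 look.py 16 side top; python3 - <<'E'
from ov import *
d2=np.array([.565,-.0737,-.0405]);r=np.r_[T(d2,(0,.103,0))[0,:2],d2[2]]
overlay("top",cv2.imread("pics/top16.png"),r,(115,145,110,90),7,"pics/o16.png",d2)
E
```

```text
t19.95 [ 0.5025 -0.2209  0.2272] [-1.7997e+02 -9.0000e-02  8.7850e+01] F [-0.3  0.1  0.4] w 0.0002 q [ 36.  28. -22.  98.  12.  56.   7.]
```

View pics/side16.png

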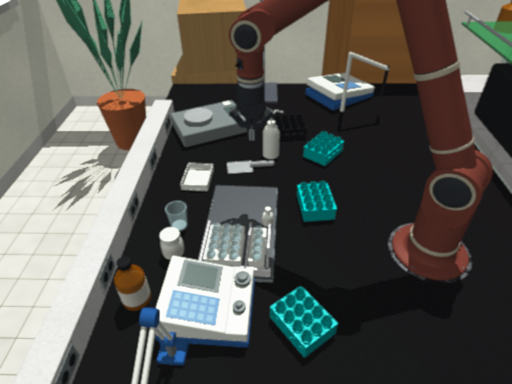

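View pics/o16.png

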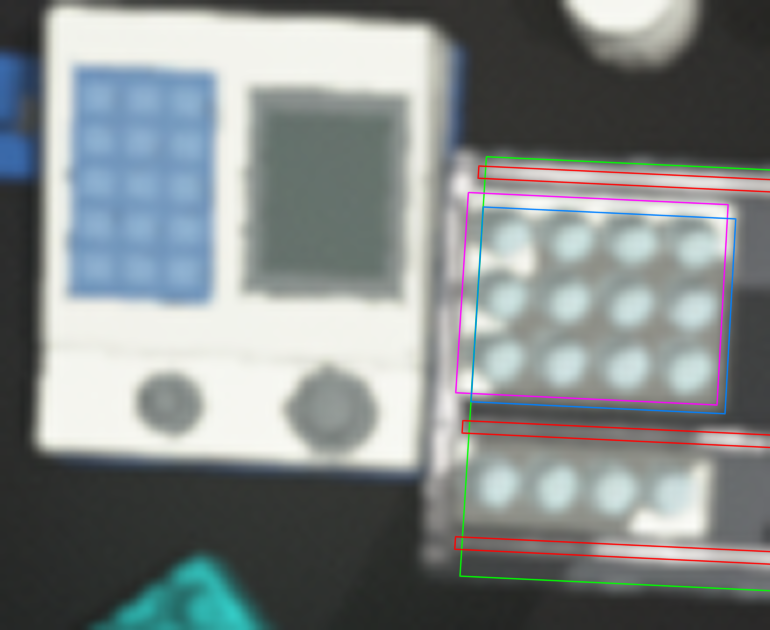

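View pics/top16c.png

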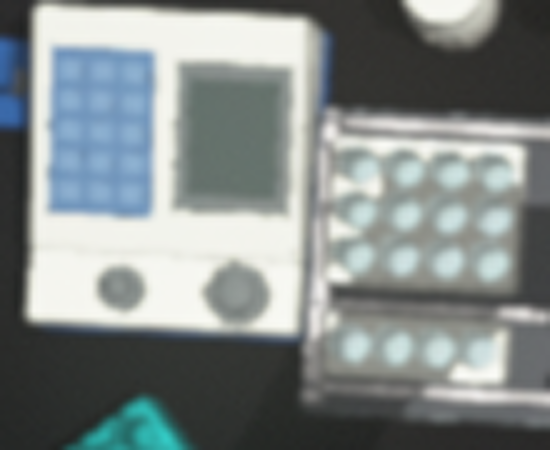

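The side picture shows the rack home at (228,243), the arm clear and nothing else moved. In the top overlay the rack matches its home outline, square and clear of both rails.

```bash
python3 -c "
from rig import order;print(order.finish_job())"
```

```text
the job is handed in; nothing more can be done
None
```

The wide rack is home against the stop and the start key was pressed after that; the job is handed in at about 20 s of the 72 s. No verdict is reported, so this rests on my own checks.

**What I did:** I squared and centred the rack with a gentle two-fingertip push on its +x side. Then I pushed it from behind, straight down the lane, until it met the stop. Last, I backed off, pressed the start key with shut fingers and moved clear.

**Last checks:**
- **Rack at the stop:** the tool stalled within 1 mm of the predicted home position and the force rose to 12 N.
- **Final overlay:** the rack matches its home outline, square and clear of both rails, and nothing else on the bench has visibly moved.
- **Start key:** while easing off, the force fell from about 3 N to 0 over roughly 4.5 mm, so the key bottomed and came back up.

**Disagreements:**
- **Rack position:** a corner fit just before the key press gave the rack 2.4 mm short of home and 2.3 mm off the lane axis. That is within tolerance and close to the 2 mm calibration error. The stall force and the overlay both say it is at the stop.
- **Start key height:** its top turned out about 6 mm higher than I had triangulated (0.076 m, not 0.070 m). The first press therefore reached 27 N against the bottomed key.

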